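Pull down the glaze pot lid in cross order

TASK

Use the red-handled wing-nut key from its wooden dock to close the glaze pot's lid evenly. First give each of the two loose nuts (the opposite pair whose wings still point roughly at the lid's centre) about an eighth of a turn clockwise so that they match the other pair; only then bring all four up tight against their seats, always following a nut with the one opposite it. Feel for the seat and stop there without forcing it, work the nuts only with the key and not the fingers, then stand the key back in its dock and leave the pottery things around it alone.

Things in the scene. Friction and masses are not known exactly. Their poses are not given: they have to be found in the camera images.
- pot: low round aluminium glaze pot with a blue lid, 204 across, fixed. Origin: centre of its underside, z up; lid's top face 85 above. Four brass wing nuts on the lid, 70 from its axis: a on the pot's +x axis, b on +y, c on -x, d on -y (a opposite c, b opposite d). The brass fitting in the middle has radius 16, rises 18 above the lid
- key: loose steel wing-nut key, 0.15-0.24 kg, upright in the dock. Origin: centre of its underside; z up the shaft, x along the slot. Foot 42 (x) by 23 (y), slot right through along x, 9 wide, 18 deep, open below; foot block ends 28 up, then a 12 shaft. Fully down on a nut its origin is 5 above the lid face. 1.5 play each side of the bar: up to 0.2 rad of idle turn. Half a turn about z is the same
- key_grip (a point): middle of the key's red cross handle, 97 above the key's origin; axes as the key's. The handle is 72 long (x), 15 thick (y), 26 tall: grip it here across the 15, from above
- dock: open wooden socket block, fixed, in which the key stands: 62 (x) by 43 (y) by 30 tall, walls and floor 7 thick, so the well is 48 by 29. Origin: centre of its underside; x along its length. The key stands on the well's floor, 7 above the origin, its x along the dock's x
- pitcher: honey-glazed pitcher, 124 across, 180 tall, loose; leave alone. Origin: centre of its underside
- egg_cup: bisque egg cup, 48 across, 62 tall, loose; leave alone. Origin: centre of its underside
- pestle: marble pestle standing on its thick end, 48 across, 114 tall, loose; leave alone. Origin: centre of its underside
- dip_ring: flat aluminium dipping ring, 90 across, 10 tall, loose; leave alone. Origin: centre of its underside
- nut_a_top (a point): middle of the top edge of nut a: a flat upright brass bar 36 long, 6 thick, rounded on top, from 5 to 23 above the lid face. Axes turn with the nut: x along the bar, z up; a half turn about z looks the same
- nut_a (a joint): turn of nut a in rad, growing clockwise from above (tightening); 0: bar points at the lid's centre; loose at the start (0 to 0.25). Runs with a steady drag of 0.10 N m, stays where left, meets its seat between 1.2 and 1.65; past it nut and stud yield together like a stiff spring, 2.5 N m per rad, and spring back. Tight at 0.25 to 0.4 N m; 0.8 is too much
- nut_b_top (a point): middle of the top edge of nut b: a flat upright brass bar 36 long, 6 thick, rounded on top, from 5 to 23 above the lid face. Axes turn with the nut: x along the bar, z up; a half turn about z looks the same
- nut_b (a joint): turn of nut b in rad, growing clockwise from above (tightening); 0: bar points at the lid's centre; had its first pull before the start (0.55 to 0.85). Runs with a steady drag of 0.10 N m, stays where left, meets its seat between 1.2 and 1.65; past it nut and stud yield together like a stiff spring, 2.5 N m per rad, and spring back. Tight at 0.25 to 0.4 N m; 0.8 is too much
- nut_c_top (a point): middle of the top edge of nut c: a flat upright brass bar 36 long, 6 thick, rounded on top, from 5 to 23 above the lid face. Axes turn with the nut: x along the bar, z up; a half turn about z looks the same
- nut_c (a joint): turn of nut c in rad, growing clockwise from above (tightening); 0: bar points at the lid's centre; loose at the start (0 to 0.25). Runs with a steady drag of 0.10 N m, stays where left, meets its seat between 1.2 and 1.65; past it nut and stud yield together like a stiff spring, 2.5 N m per rad, and spring back. Tight at 0.25 to 0.4 N m; 0.8 is too much
- nut_d_top (a point): middle of the top edge of nut d: a flat upright brass bar 36 long, 6 thick, rounded on top, from 5 to 23 above the lid face. Axes turn with the nut: x along the bar, z up; a half turn about z looks the same
- nut_d (a joint): turn of nut d in rad, growing clockwise from above (tightening); 0: bar points at the lid's centre; had its first pull before the start (0.55 to 0.85). Runs with a steady drag of 0.10 N m, stays where left, meets its seat between 1.2 and 1.65; past it nut and stud yield together like a stiff spring, 2.5 N m per rad, and spring back. Tight at 0.25 to 0.4 N m; 0.8 is too much
There are look-alikes about, which are no part of the job. There is more than one size of the key; the one meant has the size given above.

How it is judged:
By the outcome, as a careful person would: the job done as asked, in the order asked, and still so for the second after the job is handed in, with the robot touching nothing.
It also fails if it takes over 72 s, if anything falls off the work surface, if the arm or the gripper's body presses on something with over 40 N, if the wrist force passes 120 N, or if a joint passes its speed limit or range.

ROBOT

A 6-joint arm with a two-finger parallel gripper is mounted at the origin on the work surface. World frame = base frame: x ahead of the robot, y to its left, z up, the work surface at z = 0. Lengths are in m, angles in rad, forces in N, time in s.
With the tool pointing down it reaches from about 0.35 to 0.85 m from the base axis. Payload 8.1 kg.
Tool frame: the origin (TCP) lies at the centre of the arm's flange, where the gripper is bolted on; the fingertips stand 186 mm ahead of it and the grasp point (between the pads) lies 167 mm ahead of it; z points along the fingers, y is the line along which they close (so a half turn about z gives the same grasp; the last joint's range is limited). The gripper opens to 93 mm and grips with 3 to 60 N. Pads are 15 mm wide; open, the fingers measure 128 mm over their backs; the gripper's body (75 mm by 188 mm) begins 65 mm behind the grasp point.
Start: joints at [1.042, 0.13, 1.488, -0, 1.523, -0.085], TCP at [0.258, 0.542, 0.405] pointing down, gripper open.
Joint ranges: [-2.96, 2.96], [-0.89, 2.26], [0.02, 2.5], [-1.34, 4.48], [0, 2.73], [-2.66, 2.66]. Speed limits (rad/s): [2.39, 2.39, 2.79, 3.14, 3.14, 3.14].

INTERFACE

Orientations are given as a rotation vector (axis times angle).
In Python, from plant import read_state, read_camera, camera_params, robot gives the robot as it stands.
- The arm moves only by the tool carry_out, never from a script. Its argument "targets" is a list of rows, each an object of numbers: "hand": the opening in per cent of the stroke, from 0 (shut) to 100 (fully open); "x", "y", "z": the shift along the tool's x, y, z in m; "ax", "ay", "az": the turn, a rotation vector about the tool's x, y, z in rad. In form: [{"hand": .., "x": .., "y": .., "z": .., "ax": .., "ay": .., "az": ..}, ...]. A call has 1 to 8 rows; each row is the pose to reach, as a shift and turn from the pose commanded when the call began, along the tool's axes at that moment; what a row does not reach only later rows make up. A row lasts 1/8 s, in which the tool goes at most 62.5 mm and 10.7 degrees, less where a joint would pass 70% of its speed; a pose out of reach is approached as far as the arm can. A call with a gripper value outside its range is refused whole. The fingers move at their own pace and stop on an object; "newtons" is the grip in N (left out, the last holds). Time passes only in rows, so rows that repeat a pose let the fingers close. It gives the time, the measured TCP pose, the force, the opening and the grip force at its end, in the units of the state.
- read_state(): the state, without advancing time (a new reading comes with each control period).
- read_camera(name): name is "scene" or "top" or "wrist"; returns (picture, depth): 384x512x3 uint8, blue, green, red; 384x512 float32, m along the optical axis (not along the pixel's ray), 0 where there is no reading.
- camera_params(name): a dict with "fx", "fy", "cx", "cy" (pixels), "position" and "rotation" of the camera in the world. Camera axes: x right, y up, looking along -z (the intrinsics and any distortion apply to the point x, -y, -z); pixel columns grow to the right and rows downward; lengths in m; the calibration is good to about 2 mm. A picture is of the moment at which its call begins: read the wrist's pose just before it. camera_params takes no time and is no camera call; for the wrist camera it gives the pose at the moment of the call.
- robot.close_job(): hands the job in; it is judged then, once.
The state is a dict: "t": time; "q": joint angles; "dq": joint speeds; "joint_torque": joint torques, N m; "tool_pos": TCP position; "orientation": TCP orientation; "force": force on the tool from outside, world axes, zero at the start; "wrist_torque": the same for the moment, N m; "opening": finger opening in m; "gripper_force": force on a finger pad.
Only numpy, scipy, OpenCV 4.12 (cv2) and the standard library are available. Lean on these libraries where they do the work, as an engineer would, in place of code of your own. Each camera call takes 0.05 s, during which the arm holds its last target. There are 200 camera calls.

## Working session

There is one attempt and no reset: what is moved stays moved. The work goes in short steps, Python scripts to look and compute and a tool call to move; the robot and the scene stay as the last step left them, time stands still between calls to the robot, and variables do not carry over. Pictures are saved under pics/ and viewed, at most 14 in all, crops included, and the job is handed in when it is done.

Besides the shell and the picture viewer there is one more tool, called after "Request:" in YAML: its name, and indented under it one key for each argument. carry_out: Moves the arm, as the interface text tells. Its arguments: {"type":"object","properties":{"targets":{"type":"array","items":{"type":"object","properties":{"hand":{"type":"number"},"x":{"type":"number"},"y":{"type":"number"},"z":{"type":"number"},"ax":{"type":"number"},"ay":{"type":"number"},"az":{"type":"number"}}}},"newtons":{"type":"number"}},"required":["targets"]}

```bash
mkdir -p pics; ls; python3 - <<'E'
from plant import read_state, read_camera, camera_params
import cv2,numpy as np
print(read_state())
for n in ["scene","top"]:
    p=camera_params(n); print(n,p)
    im,d=read_camera(n); cv2.imwrite(f"pics/{n}0.png",im); np.savez(f"{n}0.npz",im=im,d=d)
E
```

```text
pics
{'t': 0.0, 'q': array([ 1.04160039e+00,  1.31168107e-01,  1.48926661e+00,  1.08666585e-05,
        1.52297206e+00, -8.53795257e-02]), 'dq': array([ 0.00153935,  0.00249203, -0.0017717 ,  0.00169378,  0.00258829,
       -0.00010879]), 'joint_torque': array([ 2.16511609e-03, -5.59829342e+01, -4.91780555e+01,  7.69404718e-02,
        3.49007570e-02, -1.44634037e-04]), 'tool_pos': array([0.25748878, 0.54169661, 0.40368994]), 'orientation': array([-6.91315155e-01, -3.06401175e+00,  2.71048580e-03]), 'force': array([-0.35354728, -0.4413018 ,  0.20129177]), 'wrist_torque': array([0.01502618, 0.03236373, 0.01168957]), 'gripper_force': 0.0, 'opening': 0.09256835488310018}
scene {'fx': 360.1123096306788, 'fy': 360.1123096306788, 'cx': 254.99450185999962, 'cy': 193.86758907582524, 'position': array([ 1.16612927, -0.4067182 ,  0.65939696]), 'rotation': array([0.88841501, 0.4276199 , 0.83909271])}
top {'fx': 439.72799296669064, 'fy': 439.72799296669064, 'cx': 250.01526869714945, 'cy': 191.8836309266286, 'position': array([0.33488602, 0.06898216, 1.12351921]), 'rotation': array([ 0.18127405, -0.18856393, -1.61965212])}
```

View pics/scene0.png

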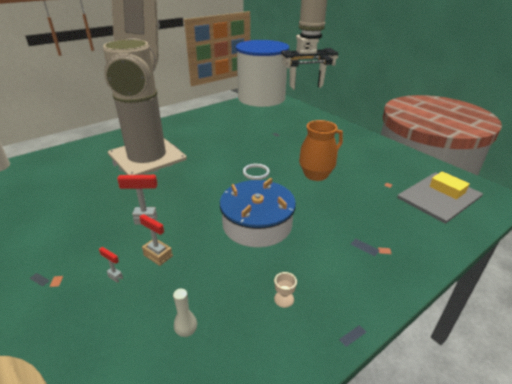

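View pics/top0.png

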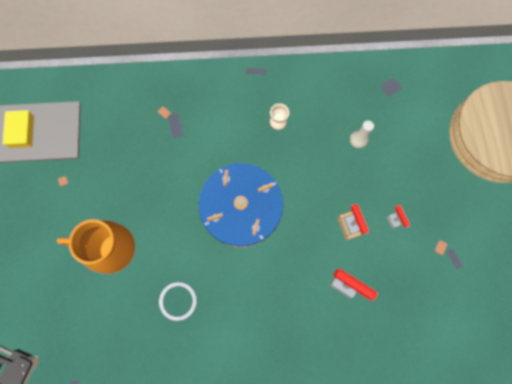

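The scene view shows the pot (258,210), and three red keys: big (140,195), the docked one (155,235) and small (110,262). In the top view the docked key is at (355,220), the pot centre at (240,203), and the nuts at (226,178), (267,187), (256,227) and (214,217).

```bash
cat > h.py <<'E'
import cv2,numpy as np
from scipy.spatial.transform import Rotation as R
from plant import read_state, read_camera, camera_params
def ray(p,uv):
    uv=np.atleast_2d(uv).astype(float)
    c=np.c_[(uv[:,0]-p['cx'])/p['fx'],-(uv[:,1]-p['cy'])/p['fy'],-np.ones(len(uv))]
    return c@R.from_rotvec(p['rotation']).as_matrix().T
def plane(p,uv,z):
    r=ray(p,uv); o=p['position']; return o+r*((z-o[2])/r[:,2])[:,None]
def pts(p,uv,d):  # depth points
    uv=np.atleast_2d(uv); return p['position']+ray(p,uv)*d[uv[:,1].astype(int),uv[:,0].astype(int)][:,None]
def comps(m,amin):
    n,l,s,c=cv2.connectedComponentsWithStats(m.astype(np.uint8))
    return [np.argwhere(l==i)[:,::-1] for i in range(1,n) if s[i,4]>=amin]
def rect(xy):
    (cx,cy),(w,h),a=cv2.minAreaRect(np.float32(xy*1000)); 
    if w<h: w,h,a=h,w,a+90
    return np.round([cx,cy,w,h],1),round((a+90)%180-90,1)
def masks(im):
    hsv=cv2.cvtColor(im,cv2.COLOR_BGR2HSV); H,S,V=cv2.split(hsv)
    return dict(red=((H<5)|(H>174))&(S>180)&(V>90),blue=(H>100)&(H<118)&(S>150),brass=(H>7)&(H<28)&(S>60)&(V>110))
E
python3 - <<'E'
from h import *
for n in ["top","scene"]:
    f=np.load(n+"0.npz"); im,d=f['im'],f['d']; p=camera_params(n); m=masks(im)
    for k in ["red","blue"]:
        for u in comps(m[k],40):
            P=pts(p,u,d); zt=np.percentile(P[:,2],80)
            print(n,k,u.mean(0).round(),len(u),"z",P[:,2].min().round(3),zt.round(3),rect(P[P[:,2]>zt-.012][:,:2]))
f=np.load("top0.npz"); im,d=f['im'],f['d']; p=camera_params("top"); m=masks(im)
b=max(comps(m['blue'],500),key=len); h=cv2.convexHull(b.astype(np.int32)); lid=np.zeros(d.shape,np.uint8); cv2.fillConvexPoly(lid,h,1)
c=plane(p,h[:,0],.085)[:,:2]; print("lid circle",cv2.minEnclosingCircle(np.float32(c)))
for u in comps(m['brass']&(lid>0),8): print("brass",u.mean(0),len(u),plane(p,u.mean(0),.105).round(4),rect(plane(p,u,.107)[:,:2]))
s=cv2.resize(im[140:270,190:400],None,fx=3.8,fy=3.8,interpolation=cv2.INTER_CUBIC); cv2.imwrite("pics/crop.png",s)
E
```

```text
top red [359. 219.] 168 z 0.1 0.118 (array([ 497.3, -193.1,   66.6,   11.6]), 15.7)
top red [402. 216.] 90 z 0.066 0.085 (array([ 502.9, -304.7,   47.3,    8.8]), 17.1)
top red [355. 284.] 375 z 0.131 0.153 (array([355.1, -66.6, 267.8,  58.8]), 86.1)
top blue [240. 204.] 4476 z -0.003 0.087 (array([513.1,  57.6, 296.2, 199.6]), 30.3)
scene red [137. 181.] 403 z 0.121 0.151 (array([ 755.7, -260.9,  866.8,   87.3]), -13.8)
scene red [151. 224.] 181 z 0.098 0.117 (array([ 823. , -287.5,  725.4,   40.2]), -16.0)
scene red [108. 254.] 108 z 0.071 0.084 (array([ 506.2, -306.9,   50.1,    9.3]), 19.6)
scene blue [262.  47.] 626 z -0.094 0.251 (array([ 460. ,  239.6, 1898.9,  243.4]), -35.2)
scene blue [257. 204.] 2058 z 0.077 0.086 (array([ 791.7, -162.3,  872. ,  198.6]), -46.0)
lid circle ((0.5546905994415283, 0.08173094689846039), 0.10107561945915222)
brass [225.46666667 177.73333333] 30 [[0.6153 0.1141 0.105 ]] (array([615.4, 114.1,  32.3,   5.4]), -9.4)
brass [265.225 187.025] 40 [[0.5869 0.0204 0.105 ]] (array([586.3,  20.9,  32.1,   6.8]), -70.9)
brass [240.4        202.84444444] 90 [[0.5518 0.0815 0.105 ]] (array([552.2,  81.2,  26.6,  26.1]), -3.3)
brass [215.         216.62162162] 37 [[0.5221 0.1428 0.105 ]] (array([521.7, 142.6,  30.3,   6. ]), -74.5)
brass [255.19230769 227.26923077] 26 [[0.4916 0.05   0.105 ]] (array([491.7,  49.8,  29.8,   4.4]), -21.7)
```

View pics/crop.png

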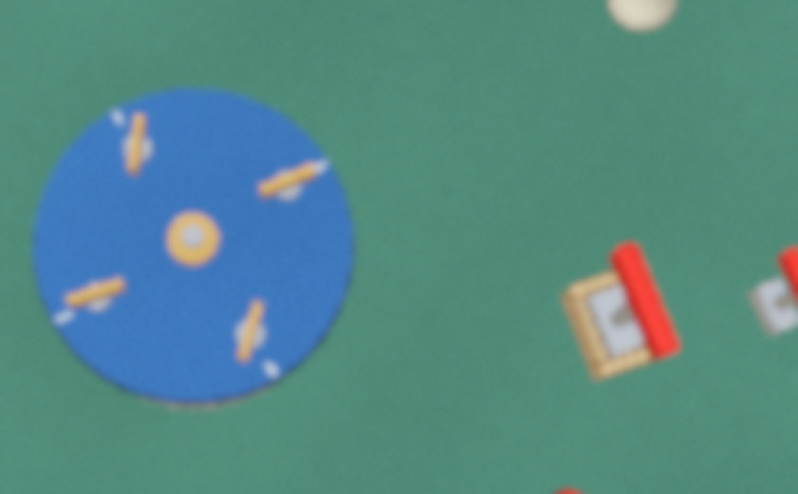

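The crop shows bars at about 37° and 49° past radial for the nuts at (135,145) and (250,330). The bars at (285,180) and (95,292) are about 10° past, so those are the loose pair. The docked key's handle is at (645,300).

```bash
cat >> h.py <<'E'
def yaw(s): 
    M=R.from_rotvec(s['orientation']).as_matrix(); return np.degrees(np.arctan2(M[1,0],M[0,0]))
def cmd():  # commanded pose is assumed = measured pose unless given
    s=read_state(); return s['tool_pos'],R.from_rotvec(s['orientation'])
def go(gp,phi,level=True):
    """shift/turn (tool axes) that brings the grasp point to gp with tool x at yaw phi deg, pointing down"""
    s=read_state(); Rm=R.from_rotvec(s['orientation']); p=s['tool_pos']
    f=np.radians(phi); T=R.from_matrix(np.c_[[np.cos(f),np.sin(f),0],[np.sin(f),-np.cos(f),0],[0,0,-1]])
    tcp=np.array(gp)+[0,0,.167]
    sh=Rm.inv().apply(tcp-p); tv=(Rm.inv()*T).as_rotvec()
    print("t",round(s['t'],2),"pos",p.round(4),"yaw",round(yaw(s),2),"q6",s['q'][5].round(3),"F",s['force'].round(1),"Tz",s['wrist_torque'].round(3))
    print("shift",sh.round(4),"turn",tv.round(4))
E
python3 - <<'E'
from h import *
s=read_state(); print(R.from_rotvec(s['orientation']).as_matrix().round(3)); 
p=camera_params("wrist"); print(p['position'],R.from_rotvec(p['rotation']).as_matrix().round(3))
go([.555,.08,.24],15.7); go([.555,.08,.24],15.7-180)
E
```

```text
[[-0.903  0.429 -0.001]
 [ 0.429  0.903 -0.001]
 [ 0.    -0.002 -1.   ]]
[0.19782535 0.56943189 0.38297877] [[ 0.429 -0.877 -0.217]
 [ 0.903  0.416  0.105]
 [-0.002 -0.241  0.97 ]]
t 0.1 pos [0.2575 0.5417 0.4038] yaw 154.57 q6 -0.085 F [-0.3  0.6  0.4] Tz [-0.04   0.008  0.011]
shift [-0.4669 -0.2892 -0.0028] turn [-1.0000e-03  1.9000e-03  2.4237e+00]
t 0.1 pos [0.2575 0.5417 0.4038] yaw 154.57 q6 -0.085 F [-0.3  0.6  0.4] Tz [-0.04   0.008  0.011]
shift [-0.4669 -0.2892 -0.0028] turn [-0.0015 -0.0008 -0.7179]
```

Request:
carry_out:
  targets:
    - {"x": -0.467, "y": -0.289, "z": 0, "az": 1.45}
    - {"x": -0.467, "y": -0.289, "z": 0, "az": 1.45}
    - {"x": -0.467, "y": -0.289, "z": 0, "az": 1.45}
    - {"x": -0.467, "y": -0.289, "z": 0, "az": 1.45}
    - {"x": -0.467, "y": -0.289, "z": 0, "az": 1.45}
    - {"x": -0.467, "y": -0.289, "z": 0, "az": 1.45}
    - {"x": -0.467, "y": -0.289, "z": 0, "az": 1.45}
    - {"x": -0.467, "y": -0.289, "z": 0, "az": 1.45}

```text
schema error: expected keys hand, x, y, z, ax, ay, az
```

Request:
carry_out:
  targets:
    - {"x": 0, "y": 0}
    - {"x": 0, "y": 0}

```text
schema error: expected keys hand, x, y, z, ax, ay, az
```

```bash
cat >> h.py <<'E'
def nuts(name,ctr=None,show=None):
    p=camera_params(name); im,d=read_camera(name); m=masks(im)
    if show: cv2.imwrite(show,im)
    P=plane(p,np.argwhere(np.ones(d.shape))[:,::-1],.085+.021)[:,:2].reshape(d.shape+(2,))
    c=np.array(ctr if ctr is not None else [.5535,.0815])
    out=[]
    for u in comps(m['brass'],20):
        xy=P[u[:,1],u[:,0]]; r=np.linalg.norm(xy.mean(0)-c)
        if r>.09: continue
        q,a=rect(xy); v=xy.mean(0)-c; b=np.degrees(np.arctan2(v[1],v[0]))
        w,V=np.linalg.eigh(np.cov(xy.T)); a2=np.degrees(np.arctan2(V[1,1],V[0,1]))
        print(len(u),u.mean(0).round(),"mean",(xy.mean(0)*1000).round(1),q,"bar",a,"pca",round((a2+90)%180-90,1),"rad",round(r,4),"bearing",round(b,1),"turn",round(((b-a2+90)%180-90)*np.pi/180,3))
E
python3 - <<'E'
from h import *
go([.4973,-.1931,.24],15.7)
print(camera_params("wrist"))
nuts("wrist",show="pics/w1.png")
E
```

```text
t 0.1 pos [0.2575 0.5417 0.4038] yaw 154.57 q6 -0.085 F [-0.3  0.6  0.4] Tz [-0.04   0.008  0.011]
shift [-0.5321 -0.5606 -0.0024] turn [-1.0000e-03  1.9000e-03  2.4237e+00]
{'fx': 300.33487520220757, 'fy': 300.33487520220757, 'cx': 253.23633318089745, 'cy': 191.9617704171676, 'position': array([0.19782535, 0.56943189, 0.38297877]), 'rotation': array([-0.21854018, -0.13555391,  1.12152088])}
```

View pics/w1.png

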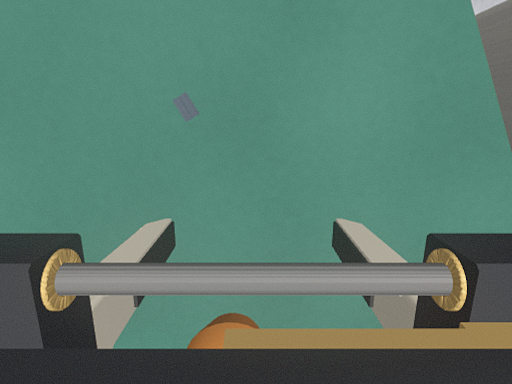

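The wrist view shows the gripper filling the lower half, with free view only ahead of the tool (+x, upward in the picture). So I'll look from behind the object.

Request:
carry_out:
  targets:
    - {"hand": 100, "x": -0.479, "y": -0.397, "z": -0.03, "ax": 0, "ay": 0, "az": 1.45}
    - {"hand": 100, "x": -0.479, "y": -0.397, "z": -0.03, "ax": 0, "ay": 0, "az": 1.45}
    - {"hand": 100, "x": -0.479, "y": -0.397, "z": -0.03, "ax": 0, "ay": 0, "az": 1.45}
    - {"hand": 100, "x": -0.479, "y": -0.397, "z": -0.03, "ax": 0, "ay": 0, "az": 1.45}
    - {"hand": 100, "x": -0.479, "y": -0.397, "z": -0.03, "ax": 0, "ay": 0, "az": 1.45}
    - {"hand": 100, "x": -0.479, "y": -0.397, "z": -0.03, "ax": 0, "ay": 0, "az": 1.45}
    - {"hand": 100, "x": -0.479, "y": -0.397, "z": -0.03, "ax": 0, "ay": 0, "az": 1.45}
    - {"hand": 100, "x": -0.479, "y": -0.397, "z": -0.03, "ax": 0, "ay": 0, "az": 1.45}

```text
t: 1.15
tool_pos: [0.4684, 0.087, 0.4289]
orientation: [2.554, 1.829, 0.001]
force: [-0.1, 0.4, -0.1]
opening: 0.0931
gripper_force: 0.0
```

```bash
python3 - <<'E'
from h import *
go([.52,-.023,.26],71.5)
E
```

```text
t 1.15 pos [0.4684 0.087  0.4289] yaw 71.19 q6 0.404 F [-0.1  0.4 -0.1] Tz [-0.014  0.081 -0.026]
shift [-0.0875  0.0843  0.0019] turn [ 0.0003 -0.0003 -0.0054]
```

Request:
carry_out:
  targets:
    - {"hand": 100, "x": -0.0875, "y": 0.0845, "z": 0, "ax": 0, "ay": 0, "az": 0}
    - {"hand": 100, "x": -0.0875, "y": 0.0845, "z": 0, "ax": 0, "ay": 0, "az": 0}
    - {"hand": 100, "x": -0.0875, "y": 0.0845, "z": 0, "ax": 0, "ay": 0, "az": 0}
    - {"hand": 100, "x": -0.0875, "y": 0.0845, "z": 0, "ax": 0, "ay": 0, "az": 0}

```text
t: 1.65
tool_pos: [0.5202, -0.0208, 0.4284]
orientation: [-2.55, -1.834, 0.001]
force: [-0.3, 0.7, 0.2]
opening: 0.0932
gripper_force: 0.0
```

```bash
python3 - <<'E'
from h import *
nuts("wrist",show="pics/w2.png")
f=masks(cv2.imread("pics/w2.png")); p=camera_params("wrist")
b=max(comps(f['blue'],500),key=len); h=cv2.convexHull(b.astype(np.int32))[:,0]
c=plane(p,h,.085)[:,:2]; c=c[(h[:,1]>3)&(h[:,1]<225)]
A=np.c_[2*c,np.ones(len(c))]; x=np.linalg.lstsq(A,(c**2).sum(1),rcond=None)[0]; print("lid",x[:2],np.sqrt(x[2]+x[:2]@x[:2]),len(c))
# key view: TCP 0.12 behind the key along -x tool at yaw 15.7
a=np.radians(15.7); print(); go([.4973-.11*np.cos(a),-.1931-.11*np.sin(a),.23],15.7)
E
```

```text
278 [200.  18.] mean [523.7 139.6] [523.8 139.8  36.8   5.9] bar -74.5 pca -73.9 rad 0.0653 bearing 117.1 turn 0.192
453 [307.  14.] mean [616. 112.] [616.1 111.9  37.    9.1] bar -10.0 pca -9.0 rad 0.0695 bearing 26.0 turn 0.611
649 [254.  73.] mean [555.   79.3] [555.2  79.6  29.8  29. ] bar -62.2 pca -82.3 rad 0.0026 bearing -55.2 turn 0.473
250 [305. 123.] mean [587.2  20. ] [587.3  19.7  35.5   6.6] bar -70.1 pca -70.0 rad 0.0701 bearing -61.3 turn 0.152
205 [205. 126.] mean [494.  49.] [494.3  48.5  34.5   5.8] bar -18.6 pca -19.4 rad 0.0678 bearing -151.3 turn 0.839
lid [0.55549792 0.08198008] 0.10046819484582287 33

t 1.7 pos [ 0.5201 -0.0201  0.4286] yaw 71.52 q6 0.185 F [ 0.4 -0.9  0.5] Tz [-0.05   0.128  0.002]
shift [-0.2331 -0.0578  0.0315] turn [-9.000e-04  1.000e-04  9.743e-01]
```

View pics/w2.png

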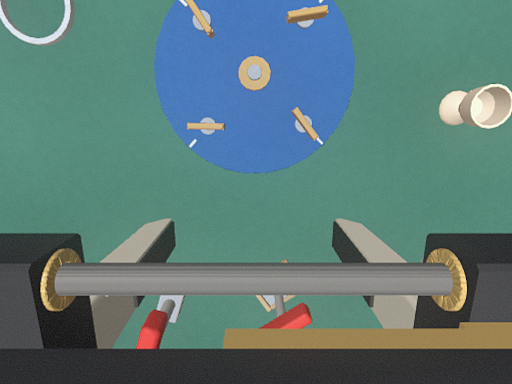

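The wrist view shows all four nuts: (200,18) and (305,123) loose, (307,14) and (205,126) turned further. The key is hidden below by the gripper, so I'll look at it next.

Request:
carry_out:
  targets:
    - {"hand": 100, "x": -0.233, "y": -0.058, "z": 0.031, "ax": 0, "ay": 0, "az": 0.975}
    - {"hand": 100, "x": -0.233, "y": -0.058, "z": 0.031, "ax": 0, "ay": 0, "az": 0.975}
    - {"hand": 100, "x": -0.233, "y": -0.058, "z": 0.031, "ax": 0, "ay": 0, "az": 0.975}
    - {"hand": 100, "x": -0.233, "y": -0.058, "z": 0.031, "ax": 0, "ay": 0, "az": 0.975}
    - {"hand": 100, "x": -0.233, "y": -0.058, "z": 0.031, "ax": 0, "ay": 0, "az": 0.975}
    - {"hand": 100, "x": -0.233, "y": -0.058, "z": 0.031, "ax": 0, "ay": 0, "az": 0.975}
    - {"hand": 100, "x": -0.233, "y": -0.058, "z": 0.031, "ax": 0, "ay": 0, "az": 0.975}

```text
t: 2.58
tool_pos: [0.3919, -0.2222, 0.398]
orientation: [3.111, 0.436, 0.001]
force: [-0.2, 0.4, 0.0]
opening: 0.0929
gripper_force: 0.0
```

```bash
python3 - <<'E'
from h import *
p=camera_params("wrist"); im,d=read_camera("wrist"); cv2.imwrite("pics/w3.png",im); m=masks(im)
for u in comps(m['red'],60):
    P=pts(p,u,d); ok=(d[u[:,1],u[:,0]]>0)
    top=P[ok&(P[:,2]>.112)]
    if len(top)<20: print("low",u.mean(0),P[:,2].max()); continue
    print(u.mean(0).round(),len(u),P[ok][:,2].max().round(4),"depthtop",rect(top[:,:2]))
    print("  all@.117",rect(plane(p,u,.117)[:,:2]),"@.104",rect(plane(p,u,.104)[:,:2]))
for k,v in dict(wood=masks(im)['brass']).items():
    for u in comps(v,100):
        P=pts(p,u,d); print(k,u.mean(0).round(),len(u),P[:,2].min().round(3),P[:,2].max().round(3))
        t=P[abs(P[:,2]-.030)<.005]
        if len(t)>20: print("   dock top",rect(t[:,:2]))
go([.4973,-.1931,.23],15.7)
E
```

```text
wood [240.  76.] 506 -0.002 0.031
   dock top (array([ 494.5, -180. ,   60.5,   12.3]), 16.7)
wood [270.  76.] 533 -0.001 0.377
   dock top (array([ 502.4, -210.3,   60.9,   10.8]), 15.5)
wood [409. 185.] 363 -0.003 0.377
wood [450. 280.] 1238 0.301 0.377
wood [ 55. 281.] 999 0.302 0.377
wood [382. 337.] 3985 0.316 0.377
t 2.62 pos [ 0.392  -0.2222  0.398 ] yaw 15.95 q6 0.663 F [-0.2 -0.5 -1.1] Tz [-0.022  0.117  0.054]
shift [0.1093 0.0009 0.0011] turn [ 0.0003 -0.0004  0.0044]
```

View pics/w3.png

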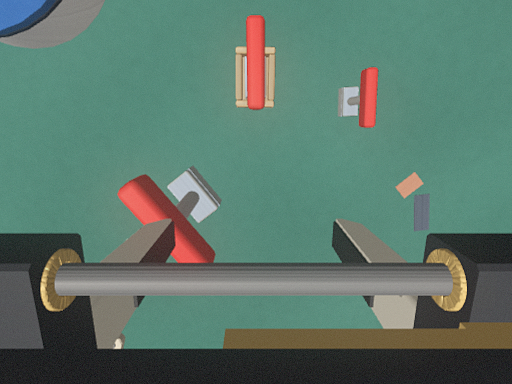

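The wrist view shows the docked key's handle at (256,62), seen nearly end-on over its dock, with the small key on the right and the big one lower left.

```bash
python3 - <<'E'
from h import *
p=camera_params("wrist"); im,d=read_camera("wrist"); print(cv2.cvtColor(im,cv2.COLOR_BGR2HSV)[60,256])
H,S,V=cv2.split(cv2.cvtColor(im,cv2.COLOR_BGR2HSV)); m=((H<8)|(H>172))&(S>150)&(V>80)
u=[u for u in comps(m,60) if abs(u.mean(0)[0]-256)<15][0]
P=pts(p,u,d); print(len(u),u.min(0),u.max(0),np.percentile(P[:,2],[5,50,95]).round(4))
for z in (.117,.11,.104): print(z,rect(plane(p,u,z)[:,:2]))
t=P[P[:,2]>.108]; print(rect(t[:,:2]))
E
```

```text
[  1 157 241]
1515 [246  15] [264 108] [0.1136 0.1158 0.1171]
0.117 (array([ 497.5, -194.9,   69.9,   14.1]), 16.6)
0.11 (array([ 498.7, -194.6,   71.7,   14.5]), 16.6)
0.104 (array([ 499.6, -194.4,   73.3,   14.8]), 16.6)
(array([ 494.1, -195.9,   78.4,   14.4]), 16.6)
```

Request:
carry_out:
  newtons: 60
  targets:
    - {"hand": 45, "x": 0.06, "y": 0.003, "z": 0.02, "ax": 0, "ay": 0, "az": -0.006}
    - {"hand": 45, "x": 0.1094, "y": 0.003, "z": 0.05, "ax": 0, "ay": 0, "az": -0.006}
    - {"hand": 45, "x": 0.1094, "y": 0.003, "z": 0.075, "ax": 0, "ay": 0, "az": -0.006}
    - {"hand": 45, "x": 0.1094, "y": 0.003, "z": 0.1, "ax": 0, "ay": 0, "az": -0.006}
    - {"hand": 45, "x": 0.1094, "y": 0.003, "z": 0.126, "ax": 0, "ay": 0, "az": -0.006}
    - {"hand": 45, "x": 0.1094, "y": 0.003, "z": 0.126, "ax": 0, "ay": 0, "az": -0.006}
    - {"hand": 0, "x": 0.1094, "y": 0.003, "z": 0.126, "ax": 0, "ay": 0, "az": -0.006}
    - {"hand": 0, "x": 0.1094, "y": 0.003, "z": 0.126, "ax": 0, "ay": 0, "az": -0.006}

```text
t: 3.68
tool_pos: [0.4982, -0.1969, 0.2735]
orientation: [3.11, 0.437, 0.003]
force: [0.5, 0.5, 0.8]
opening: 0.0264
gripper_force: 0.0
```

Request:
carry_out:
  targets:
    - {"hand": 0, "x": 0, "y": 0, "z": 0, "ax": 0, "ay": 0, "az": 0}
    - {"hand": 0, "x": 0, "y": 0, "z": 0, "ax": 0, "ay": 0, "az": 0}
    - {"hand": 0, "x": 0, "y": 0, "z": 0, "ax": 0, "ay": 0, "az": 0}

```text
t: 4.05
tool_pos: [0.4979, -0.1969, 0.2728]
orientation: [3.111, 0.436, 0.002]
force: [-0.8, 1.7, 6.4]
opening: 0.0146
gripper_force: 60.0
```

```bash
python3 - <<'E'
from h import *
go([.498,-.195,.22],16.3)
E
```

```text
t 4.05 pos [ 0.4979 -0.1969  0.2728] yaw 15.97 q6 0.82 F [-0.8  1.7  6.4] Tz [ 0.386  0.323 -0.036]
shift [ 0.0007 -0.0017 -0.1142] turn [ 0.0007 -0.0012 -0.0057]
```

Request:
carry_out:
  targets:
    - {"hand": 0, "x": 0, "y": 0, "z": -0.03, "ax": 0, "ay": 0, "az": 0}
    - {"hand": 0, "x": 0, "y": 0, "z": -0.07, "ax": 0, "ay": 0, "az": 0}
    - {"hand": 0, "x": 0, "y": 0, "z": -0.12, "ax": 0, "ay": 0, "az": 0}
    - {"hand": 0, "x": 0.03, "y": -0.0366, "z": -0.125, "ax": 0, "ay": 0, "az": -0.18}
    - {"hand": 0, "x": 0.06, "y": -0.0733, "z": -0.125, "ax": 0, "ay": 0, "az": -0.36}
    - {"hand": 0, "x": 0.09, "y": -0.11, "z": -0.125, "ax": 0, "ay": 0, "az": -0.54}
    - {"hand": 0, "x": 0.12, "y": -0.1466, "z": -0.125, "ax": 0, "ay": 0, "az": -0.72}
    - {"hand": 0, "x": 0.1453, "y": -0.1832, "z": -0.125, "ax": 0, "ay": 0, "az": -0.9}

```text
t: 5.05
tool_pos: [0.5872, 0.0208, 0.3963]
orientation: [-2.606, -1.754, 0.001]
force: [1.2, 1.0, -1.4]
opening: 0.0145
gripper_force: 60.0
```

Request:
carry_out:
  targets:
    - {"hand": 0, "x": 0, "y": 0, "z": 0, "ax": 0, "ay": 0, "az": -0.18}
    - {"hand": 0, "x": 0, "y": 0, "z": 0, "ax": 0, "ay": 0, "az": -0.36}
    - {"hand": 0, "x": 0, "y": 0, "z": 0, "ax": 0, "ay": 0, "az": -0.54}
    - {"hand": 0, "x": 0, "y": 0, "z": 0, "ax": 0, "ay": 0, "az": -0.737}
    - {"hand": 0, "x": 0, "y": 0, "z": 0, "ax": 0, "ay": 0, "az": -0.737}

```text
t: 5.68
tool_pos: [0.5868, 0.0193, 0.3963]
orientation: [-1.808, -2.569, 0.001]
force: [-0.3, -0.2, -1.9]
opening: 0.0152
gripper_force: 60.0
```

```bash
python3 - <<'E'
from h import *
go([.5872,.0192,.3558-.167],109.8)
im,d=read_camera("top"); im2,_=read_camera("scene"); w,_=read_camera("wrist")
a=cv2.resize(im[130:260,190:340],(400,346)); b=cv2.resize(im2[120:270,180:340],(400,346)); c=cv2.resize(w[:230,100:420],(400,288))
v=np.zeros((600,800,3),np.uint8); v[:300,:400]=a[:300]; v[:300,400:]=b[:300]; v[300:588,:400]=c; cv2.imwrite("pics/v4.png",v)
E
```

```text
t 5.67 pos [0.5868 0.0193 0.3963] yaw 109.73 q6 -0.399 F [-0.3 -0.2 -1.9] Tz [-0.061  0.049 -0.022]
shift [-0.0002  0.0004  0.0405] turn [-0.0009 -0.0002 -0.0013]
```

View pics/v4.png

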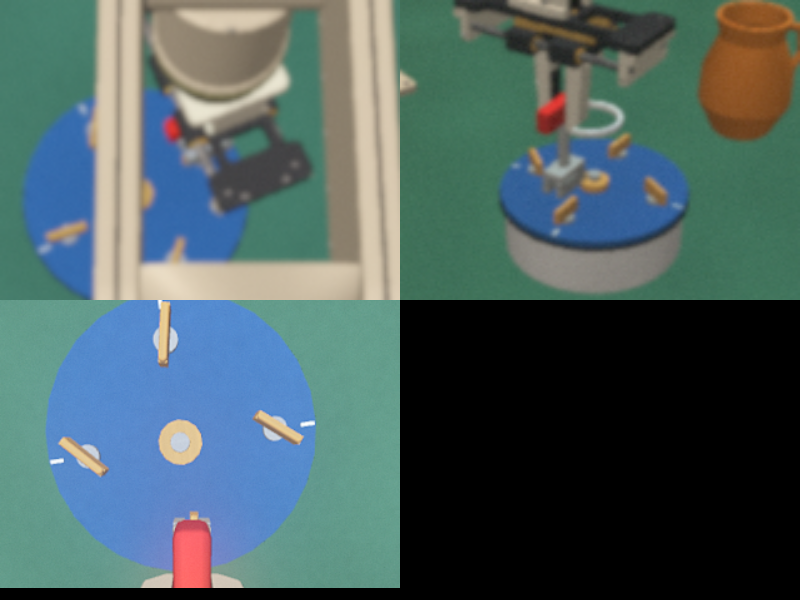

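The wrist panel shows the loose nut's end at (194,516), centred in the key's slot below the red handle. The scene panel shows the foot hovering over it at (562,180). Lowering now.

Request:
carry_out:
  targets:
    - {"hand": 0, "x": 0, "y": 0, "z": 0.012, "ax": 0, "ay": 0, "az": 0}
    - {"hand": 0, "x": 0, "y": 0, "z": 0.02, "ax": 0, "ay": 0, "az": 0}
    - {"hand": 0, "x": 0, "y": 0, "z": 0.027, "ax": 0, "ay": 0, "az": 0}
    - {"hand": 0, "x": 0, "y": 0, "z": 0.033, "ax": 0, "ay": 0, "az": 0}
    - {"hand": 0, "x": 0, "y": 0, "z": 0.038, "ax": 0, "ay": 0, "az": 0}
    - {"hand": 0, "x": 0, "y": 0, "z": 0.038, "ax": 0, "ay": 0, "az": 0}

```text
t: 6.58
tool_pos: [0.5869, 0.0194, 0.3583]
orientation: [-1.807, -2.569, 0.0]
force: [0.8, -0.6, -1.2]
opening: 0.0148
gripper_force: 60.0
```

```bash
python3 - <<'E'
from h import *
go([.5872,.0192,.3558-.167],109.8)
E
```

```text
t 6.58 pos [0.5869 0.0194 0.3583] yaw 109.76 q6 -0.399 F [ 0.8 -0.6 -1.2] Tz [-0.013 -0.117  0.009]
shift [-0.0003  0.0003  0.0025] turn [-0.0003 -0.0002 -0.0006]
```

Request:
carry_out:
  targets:
    - {"hand": 0, "x": 0, "y": 0, "z": 0, "ax": 0, "ay": 0, "az": 0.12}
    - {"hand": 0, "x": 0, "y": 0, "z": 0, "ax": 0, "ay": 0, "az": 0.24}
    - {"hand": 0, "x": 0, "y": 0, "z": 0, "ax": 0, "ay": 0, "az": 0.36}
    - {"hand": 0, "x": 0, "y": 0, "z": 0, "ax": 0, "ay": 0, "az": 0.48}
    - {"hand": 0, "x": 0, "y": 0, "z": 0, "ax": 0, "ay": 0, "az": 0.6}
    - {"hand": 0, "x": 0, "y": 0, "z": 0, "ax": 0, "ay": 0, "az": 0.73}
    - {"hand": 0, "x": 0, "y": 0, "z": 0, "ax": 0, "ay": 0, "az": 0.73}

```text
t: 7.45
tool_pos: [0.5872, 0.0195, 0.3592]
orientation: [2.604, 1.756, 0.002]
force: [2.6, 1.0, -2.4]
opening: 0.0146
gripper_force: 60.0
```

```bash
python3 - <<'E'
from h import *
go([.5872,.0192,.3558-.167],109.8)
E
```

```text
t 7.45 pos [0.5872 0.0195 0.3592] yaw 67.99 q6 0.33 F [ 2.6  1.  -2.4] Tz [ 0.219 -0.62   0.067]
shift [-0.0003  0.0001  0.0034] turn [ 1.300e-03 -3.000e-04 -7.296e-01]
```

Request:
carry_out:
  targets:
    - {"hand": 0, "x": 0, "y": 0, "z": 0, "ax": 0, "ay": 0, "az": -0.09}
    - {"hand": 0, "x": 0, "y": 0, "z": -0.015, "ax": 0, "ay": 0, "az": -0.09}
    - {"hand": 0, "x": 0, "y": 0, "z": -0.04, "ax": 0, "ay": 0, "az": -0.09}
    - {"hand": 0, "x": 0.03, "y": -0.0355, "z": -0.04, "ax": 0, "ay": 0, "az": -0.25}
    - {"hand": 0, "x": 0.06, "y": -0.071, "z": -0.04, "ax": 0, "ay": 0, "az": -0.41}
    - {"hand": 0, "x": 0.0904, "y": -0.1066, "z": -0.04, "ax": 0, "ay": 0, "az": -0.57}
    - {"hand": 0, "x": 0.0904, "y": -0.1066, "z": -0.04, "ax": 0, "ay": 0, "az": -0.66}
    - {"hand": 0, "x": 0.0904, "y": -0.1066, "z": -0.04, "ax": 0, "ay": 0, "az": -0.66}

```text
t: 8.45
tool_pos: [0.5218, 0.1436, 0.4001]
orientation: [1.895, 2.504, 0.001]
force: [0.3, -0.1, -0.0]
opening: 0.0146
gripper_force: 60.0
```

```bash
python3 - <<'E'
from h import *
go([.5222,.1432,.358-.167],105.8)
c,_=read_camera("wrist"); t,_=read_camera("top"); t2,_=read_camera("scene")
v=np.zeros((600,800,3),np.uint8); v[:,:400]=cv2.resize(c[80:230,200:300],(400,600),interpolation=cv2.INTER_CUBIC)
v[:300,400:]=cv2.resize(t[150:255,190:330],(400,300)); v[300:,400:]=cv2.resize(t2[150:255,190:330],(400,300)); cv2.imwrite("pics/v5.png",v)
E
```

```text
t 8.45 pos [0.5218 0.1436 0.4001] yaw 105.76 q6 -0.101 F [ 0.3 -0.1 -0. ] Tz [-0.024  0.052  0.03 ]
shift [-0.0005  0.0003  0.0421] turn [ 0.0009  0.0003 -0.0007]
```

View pics/v5.png

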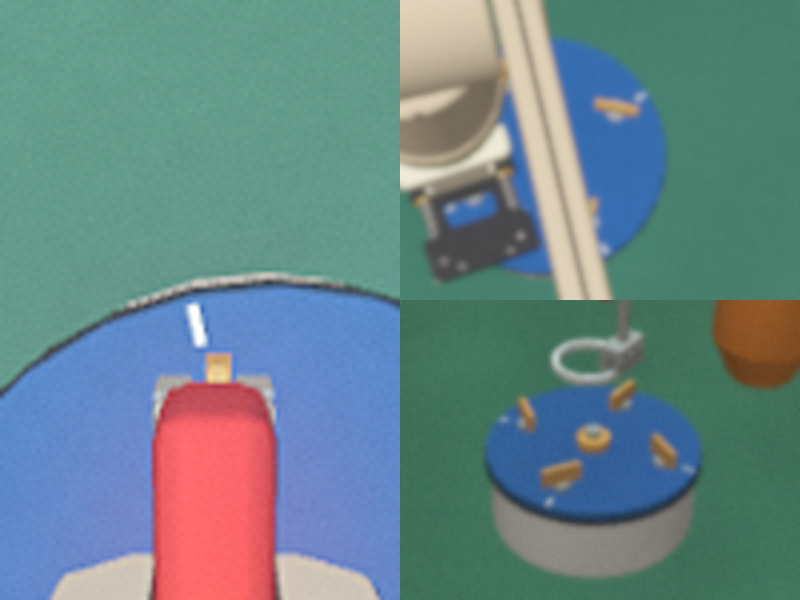

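The wrist panel shows the nut end at (219,365), near-centred in the slot (214,385). The top panel shows the first nut now turned like its neighbours.

Request:
carry_out:
  targets:
    - {"hand": 0, "x": 0, "y": 0.0005, "z": 0.012, "ax": 0, "ay": 0, "az": 0}
    - {"hand": 0, "x": 0, "y": 0.0005, "z": 0.021, "ax": 0, "ay": 0, "az": 0}
    - {"hand": 0, "x": 0, "y": 0.0005, "z": 0.029, "ax": 0, "ay": 0, "az": 0}
    - {"hand": 0, "x": 0, "y": 0.0005, "z": 0.036, "ax": 0, "ay": 0, "az": 0}
    - {"hand": 0, "x": 0, "y": 0.0005, "z": 0.041, "ax": 0, "ay": 0, "az": 0}
    - {"hand": 0, "x": 0, "y": 0.0005, "z": 0.041, "ax": 0, "ay": 0, "az": 0}

```text
t: 9.35
tool_pos: [0.5224, 0.1433, 0.3573]
orientation: [-1.896, -2.505, 0.001]
force: [0.7, -0.1, -1.5]
opening: 0.0146
gripper_force: 60.0
```

```bash
python3 - <<'E'
from h import *
go([.5222,.1432,.358-.167],105.8)
E
```

```text
t 9.35 pos [0.5224 0.1433 0.3573] yaw 105.76 q6 -0.102 F [ 0.7 -0.1 -1.5] Tz [-0.043  0.048 -0.022]
shift [-0.     -0.0002 -0.0007] turn [-0.0008 -0.0001 -0.0007]
```

Request:
carry_out:
  targets:
    - {"hand": 0, "x": 0, "y": 0, "z": 0, "ax": 0, "ay": 0, "az": 0.12}
    - {"hand": 0, "x": 0, "y": 0, "z": 0, "ax": 0, "ay": 0, "az": 0.24}
    - {"hand": 0, "x": 0, "y": 0, "z": 0, "ax": 0, "ay": 0, "az": 0.36}
    - {"hand": 0, "x": 0, "y": 0, "z": 0, "ax": 0, "ay": 0, "az": 0.48}
    - {"hand": 0, "x": 0, "y": 0, "z": 0, "ax": 0, "ay": 0, "az": 0.58}
    - {"hand": 0, "x": 0, "y": 0, "z": 0, "ax": 0, "ay": 0, "az": 0.66}
    - {"hand": 0, "x": 0, "y": 0, "z": 0, "ax": 0, "ay": 0, "az": 0.66}

```text
t: 10.22
tool_pos: [0.5225, 0.1434, 0.3581]
orientation: [2.605, 1.756, 0.0]
force: [-1.1, 0.9, -1.6]
opening: 0.0146
gripper_force: 60.0
```

Request:
carry_out:
  targets:
    - {"hand": 0, "x": 0, "y": 0, "z": 0, "ax": 0, "ay": 0, "az": -0.09}
    - {"hand": 0, "x": 0, "y": 0, "z": -0.015, "ax": 0, "ay": 0, "az": -0.09}
    - {"hand": 0, "x": 0, "y": 0, "z": -0.05, "ax": 0, "ay": 0, "az": -0.09}

```text
t: 10.6
tool_pos: [0.522, 0.1432, 0.4076]
orientation: [-2.524, -1.869, 0.004]
force: [0.6, 0.0, -0.1]
opening: 0.0147
gripper_force: 60.0
```

```bash
python3 - <<'E'
from h import *
go([.5222,.1432,.358-.167],105.8)
# view pose: behind pot at yaw 73
E
```

```text
t 10.6 pos [0.522  0.1432 0.4076] yaw 73.03 q6 0.469 F [ 0.6  0.  -0.1] Tz [-0.061  0.086 -0.03 ]
shift [0.0001 0.0003 0.0496] turn [-0.003   0.0006 -0.5719]
```

Request:
carry_out:
  targets:
    - {"hand": 0, "x": -0.035, "y": 0.035, "z": 0, "ax": 0, "ay": 0, "az": 0}
    - {"hand": 0, "x": -0.075, "y": 0.075, "z": 0, "ax": 0, "ay": 0, "az": 0}
    - {"hand": 0, "x": -0.0996, "y": 0.0986, "z": 0.01, "ax": 0, "ay": 0, "az": 0}
    - {"hand": 0, "x": -0.0996, "y": 0.0986, "z": 0.01, "ax": 0, "ay": 0, "az": 0}

```text
t: 11.1
tool_pos: [0.5885, 0.0171, 0.398]
orientation: [2.528, 1.865, -0.001]
force: [-0.4, -0.1, -1.9]
opening: 0.0147
gripper_force: 60.0
```

```bash
python3 - <<'E'
from h import *
go([.5872,.0192,.358-.167],73)
nuts("wrist",ctr=[.5547,.0812],show="w6.png")
c=cv2.imread("w6.png"); cv2.imwrite("pics/w6.png",cv2.resize(c[:230,100:400],None,fx=2.6,fy=2.6,interpolation=cv2.INTER_CUBIC))
E
```

```text
t 11.1 pos [0.5885 0.0171 0.398 ] yaw 72.85 q6 0.241 F [-0.4 -0.1 -1.9] Tz [-0.059  0.082 -0.018]
shift [ 0.0017 -0.0019  0.04  ] turn [-0.0002  0.0005 -0.0026]
345 [136.  73.] mean [524.5 143.5] [525.5 142.   35.4   9.9] bar 75.2 pca 74.0 rad 0.0692 bearing 115.9 turn 0.73
356 [252.  75.] mean [617.6 113. ] [617.4 113.1  35.1   6.9] bar -10.4 pca -10.1 rad 0.0705 bearing 26.9 turn 0.646
687 [199. 132.] mean [558.8  81.5] [558.   81.2  29.3  28.9] bar -18.9 pca -7.3 rad 0.0041 bearing 3.9 turn 0.196
51 [251. 171.] mean [592.1  34.7] [591.9  34.7   7.4   4.6] bar 72.9 pca 76.9 rad 0.0596 bearing -51.2 turn 0.906
352 [147. 186.] mean [496.2  50. ] [496.7  49.8  38.4   8.5] bar -17.2 pca -17.9 rad 0.0663 bearing -151.9 turn 0.803
```

View pics/w6.png

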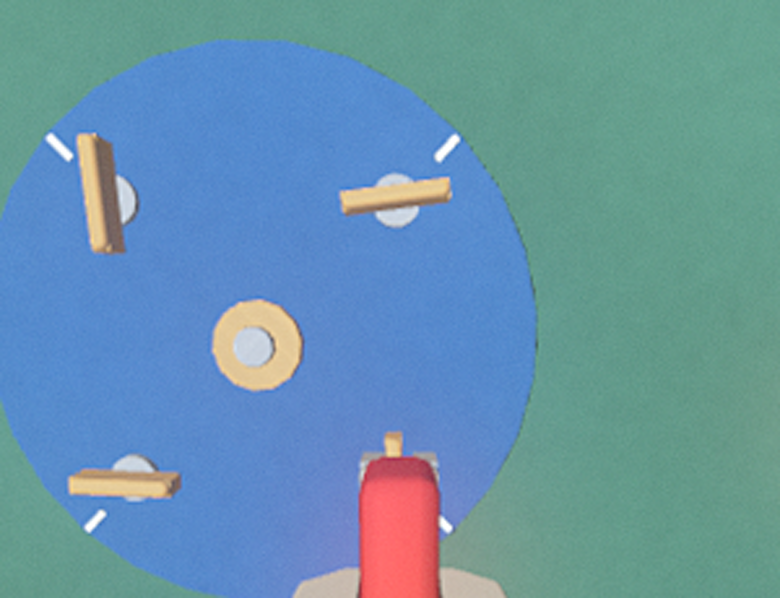

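The wrist view shows the left nut (98,193) at about 0.75 rad, now matching the other pair at (395,193) and (125,484). The end of the nut under the key is at (394,443), about 2 mm left of the slot centre, so I correct that and lower.

Request:
carry_out:
  targets:
    - {"hand": 0, "x": 0.0015, "y": -0.0018, "z": 0, "ax": 0, "ay": 0, "az": 0}
    - {"hand": 0, "x": 0.0015, "y": -0.0018, "z": 0.012, "ax": 0, "ay": 0, "az": 0}
    - {"hand": 0, "x": 0.0015, "y": -0.0018, "z": 0.02, "ax": 0, "ay": 0, "az": 0}
    - {"hand": 0, "x": 0.0015, "y": -0.0018, "z": 0.028, "ax": 0, "ay": 0, "az": 0}
    - {"hand": 0, "x": 0.0015, "y": -0.0018, "z": 0.035, "ax": 0, "ay": 0, "az": 0}
    - {"hand": 0, "x": 0.0015, "y": -0.0018, "z": 0.039, "ax": 0, "ay": 0, "az": 0}
    - {"hand": 0, "x": 0.0015, "y": -0.0018, "z": 0.039, "ax": 0, "ay": 0, "az": 0}

```text
t: 12.02
tool_pos: [0.5867, 0.0212, 0.3584]
orientation: [2.524, 1.871, -0.0]
force: [2.3, -0.5, -3.5]
opening: 0.0147
gripper_force: 60.0
```

```bash
cat >> h.py <<'E'
def tq():
    s=read_state(); print("t",round(s['t'],2),"pos",s['tool_pos'].round(4),"yaw",round(yaw(s),2),"F",s['force'].round(1),"T",s['wrist_torque'].round(3),"j6",s['joint_torque'][5].round(3),"open",s['opening'].round(4))
E
python3 -c "from h import *; tq()"
```

```text
Traceback (most recent call last):
  File "h.py", line 47, in tq
    s=read_state(); print("t",round(s['t'],2),"pos",s['tool_pos'].round(4),"yaw",round(yaw(s),2),"F",s['force'].round(1),"T",s['wrist_torque'].round(3),"j6",s['joint_torque'][5].round(3),"open",s['opening'].round(4))
                                                                                                                                                                                                  ^^^^^^^^^^^^^^^^^^
AttributeError: 'float' object has no attribute 'round'
```

```bash
sed -i "s/,\"open\",s\['opening'\].round(4)//" h.py; python3 -c "from h import *; tq()"
```

```text
t 12.03 pos [0.5867 0.0212 0.3584] yaw 73.09 F [ 2.3 -0.5 -3.5] T [-0.222 -0.675  0.029] j6 0.053
```

Request:
carry_out:
  targets:
    - {"hand": 0, "x": -0.0015, "y": 0.001, "z": 0, "ax": 0, "ay": 0, "az": 0.12}
    - {"hand": 0, "x": -0.0015, "y": 0.001, "z": 0, "ax": 0, "ay": 0, "az": 0.24}
    - {"hand": 0, "x": -0.0015, "y": 0.001, "z": 0, "ax": 0, "ay": 0, "az": 0.36}
    - {"hand": 0, "x": -0.0015, "y": 0.001, "z": 0, "ax": 0, "ay": 0, "az": 0.46}
    - {"hand": 0, "x": -0.0015, "y": 0.001, "z": 0, "ax": 0, "ay": 0, "az": 0.46}

```text
t: 12.65
tool_pos: [0.5873, 0.0197, 0.3591]
orientation: [-2.883, -1.247, -0.001]
force: [2.5, 0.1, -1.6]
opening: 0.0147
gripper_force: 60.0
```

```bash
python3 -c "from h import *; tq()"
```

```text
t 12.65 pos [0.5873 0.0197 0.3591] yaw 46.78 F [ 2.5  0.1 -1.6] T [ 0.132 -0.578  0.083] j6 1.217
```

Request:
carry_out:
  targets:
    - {"hand": 0, "x": 0, "y": 0, "z": 0, "ax": 0, "ay": 0, "az": 0.06}
    - {"hand": 0, "x": 0, "y": 0, "z": 0, "ax": 0, "ay": 0, "az": 0.06}

```text
t: 12.9
tool_pos: [0.5872, 0.0197, 0.359]
orientation: [-2.918, -1.163, -0.001]
force: [4.0, 0.6, -1.8]
opening: 0.0149
gripper_force: 60.0
```

```bash
python3 -c "from h import *; tq()"
```

```text
t 12.9 pos [0.5872 0.0197 0.359 ] yaw 43.44 F [ 4.   0.6 -1.8] T [ 0.3   -0.689  0.111] j6 0.715
```

Request:
carry_out:
  targets:
    - {"hand": 0, "x": 0, "y": 0, "z": 0, "ax": 0, "ay": 0, "az": 0.05}
    - {"hand": 0, "x": 0, "y": 0, "z": 0, "ax": 0, "ay": 0, "az": 0.05}

```text
t: 13.15
tool_pos: [0.5872, 0.0196, 0.359]
orientation: [-2.947, -1.089, -0.001]
force: [3.5, 1.4, -1.6]
opening: 0.0147
gripper_force: 60.0
```

```bash
python3 -c "from h import *; tq()"
```

```text
t 13.15 pos [0.5872 0.0196 0.359 ] yaw 40.58 F [ 3.5  1.4 -1.6] T [ 0.235 -0.631  0.056] j6 0.605
```

Request:
carry_out:
  targets:
    - {"hand": 0, "x": 0, "y": 0, "z": 0, "ax": 0, "ay": 0, "az": 0.05}
    - {"hand": 0, "x": 0, "y": 0, "z": 0, "ax": 0, "ay": 0, "az": 0.05}

```text
t: 13.4
tool_pos: [0.5872, 0.0196, 0.359]
orientation: [-2.973, -1.015, -0.0]
force: [2.9, 0.8, -1.1]
opening: 0.0146
gripper_force: 60.0
```

```bash
python3 -c "from h import *; tq()"
```

```text
t 13.4 pos [0.5872 0.0196 0.359 ] yaw 37.72 F [ 2.9  0.8 -1.1] T [ 0.244 -0.589  0.114] j6 0.606
```

Request:
carry_out:
  targets:
    - {"hand": 0, "x": 0, "y": 0, "z": 0, "ax": 0, "ay": 0, "az": 0.05}
    - {"hand": 0, "x": 0, "y": 0, "z": 0, "ax": 0, "ay": 0, "az": 0.05}

```text
t: 13.65
tool_pos: [0.5872, 0.0196, 0.359]
orientation: [-2.997, -0.941, -0.0]
force: [3.1, 1.3, -0.1]
opening: 0.0148
gripper_force: 60.0
```

```bash
python3 -c "from h import *; tq()"
```

```text
t 13.65 pos [0.5872 0.0196 0.359 ] yaw 34.85 F [ 3.1  1.3 -0.1] T [ 0.314 -0.612  0.06 ] j6 0.607
```

Request:
carry_out:
  targets:
    - {"hand": 0, "x": 0, "y": 0, "z": 0, "ax": 0, "ay": 0, "az": 0.05}
    - {"hand": 0, "x": 0, "y": 0, "z": 0, "ax": 0, "ay": 0, "az": 0.05}

```text
t: 13.9
tool_pos: [0.5871, 0.0196, 0.3589]
orientation: [-3.02, -0.865, -0.0]
force: [1.6, 1.3, -0.5]
opening: 0.0144
gripper_force: 60.0
```

```bash
python3 -c "from h import *; tq()"
```

```text
t 13.9 pos [0.5871 0.0196 0.3589] yaw 31.98 F [ 1.6  1.3 -0.5] T [ 0.283 -0.487  0.17 ] j6 0.607
```

Request:
carry_out:
  targets:
    - {"hand": 0, "x": 0, "y": 0, "z": 0, "ax": 0, "ay": 0, "az": 0.04}
    - {"hand": 0, "x": 0, "y": 0, "z": 0, "ax": 0, "ay": 0, "az": 0.04}

```text
t: 14.15
tool_pos: [0.5871, 0.0196, 0.3589]
orientation: [-3.037, -0.805, -0.0]
force: [2.9, 1.1, -0.1]
opening: 0.0146
gripper_force: 60.0
```

```bash
python3 -c "from h import *; tq()"
```

```text
t 14.15 pos [0.5871 0.0196 0.3589] yaw 29.68 F [ 2.9  1.1 -0.1] T [ 0.404 -0.527  0.052] j6 0.502
```

Request:
carry_out:
  targets:
    - {"hand": 0, "x": 0, "y": 0, "z": 0, "ax": 0, "ay": 0, "az": 0.02}
    - {"hand": 0, "x": 0, "y": 0, "z": 0, "ax": 0, "ay": 0, "az": 0.02}

```text
t: 14.4
tool_pos: [0.5871, 0.0196, 0.3589]
orientation: [-3.045, -0.772, -0.0]
force: [1.3, 1.6, 1.1]
opening: 0.0147
gripper_force: 60.0
```

```bash
python3 -c "from h import *; tq()"
```

```text
t 14.4 pos [0.5871 0.0196 0.3589] yaw 28.43 F [1.3 1.6 1.1] T [ 0.414 -0.457  0.11 ] j6 0.278
```

```bash
cat >> h.py <<'E'
def tq(n=3):
    S=[read_state()]
    for i in range(n): read_camera("wrist"); S.append(read_state())
    s=S[-1]; T=np.array([x['wrist_torque'][2] for x in S])
    print("t",round(s['t'],2),"pos",s['tool_pos'].round(4),"yaw",round(yaw(s),2),"F",s['force'].round(1),"Tz",T.round(3),"mean",T.mean().round(3))
E
python3 -c "from h import *; tq()"
```

```text
t 14.55 pos [0.5871 0.0196 0.3589] yaw 28.44 F [2.3 0.9 0.9] Tz [0.11  0.112 0.107 0.072] mean 0.1
```

Request:
carry_out:
  targets:
    - {"hand": 0, "x": 0, "y": 0, "z": 0, "ax": 0, "ay": 0, "az": 0.05}
    - {"hand": 0, "x": 0, "y": 0, "z": 0, "ax": 0, "ay": 0, "az": 0.05}

```text
t: 14.8
tool_pos: [0.5871, 0.0196, 0.3589]
orientation: [-3.064, -0.695, 0.0]
force: [2.4, 1.5, 0.6]
opening: 0.0144
gripper_force: 60.0
```

```bash
python3 -c "from h import *; tq()"
```

```text
t 14.95 pos [0.5871 0.0196 0.3589] yaw 25.6 F [1.5 1.6 0.6] Tz [0.111 0.107 0.097 0.086] mean 0.1
```

Request:
carry_out:
  targets:
    - {"hand": 0, "x": 0, "y": 0, "z": 0, "ax": 0, "ay": 0, "az": 0.05}
    - {"hand": 0, "x": 0, "y": 0, "z": 0, "ax": 0, "ay": 0, "az": 0.05}

```text
t: 15.2
tool_pos: [0.5871, 0.0196, 0.3589]
orientation: [-3.08, -0.619, -0.0]
force: [1.3, 1.6, -0.3]
opening: 0.0146
gripper_force: 60.0
```

```bash
python3 -c "from h import *; tq()"
```

```text
t 15.35 pos [0.5871 0.0196 0.3588] yaw 22.75 F [1.5 2.2 1.1] Tz [0.215 0.153 0.212 0.233] mean 0.203
```

Request:
carry_out:
  targets:
    - {"hand": 0, "x": 0, "y": 0, "z": 0, "ax": 0, "ay": 0, "az": 0.03}
    - {"hand": 0, "x": 0, "y": 0, "z": 0, "ax": 0, "ay": 0, "az": 0.065}
    - {"hand": 0, "x": 0, "y": 0, "z": 0, "ax": 0, "ay": 0, "az": 0.065}

```text
t: 15.72
tool_pos: [0.5871, 0.0196, 0.3589]
orientation: [-3.099, -0.516, 0.0]
force: [2.1, 2.0, 0.4]
opening: 0.0149
gripper_force: 60.1
```

```bash
python3 -c "from h import *; tq(4)"
```

```text
t 15.93 pos [0.5871 0.0196 0.3588] yaw 18.97 F [1.7 1.6 1.9] Tz [0.379 0.374 0.404 0.339 0.392] mean 0.377
```

Request:
carry_out:
  targets:
    - {"hand": 0, "x": 0, "y": 0, "z": 0, "ax": 0, "ay": 0, "az": -0.155}
    - {"hand": 0, "x": 0, "y": 0, "z": -0.015, "ax": 0, "ay": 0, "az": -0.155}
    - {"hand": 0, "x": 0, "y": 0, "z": -0.04, "ax": 0, "ay": 0, "az": -0.155}
    - {"hand": 0, "x": -0.0053, "y": -0.034, "z": -0.04, "ax": 0, "ay": 0, "az": -0.33}
    - {"hand": 0, "x": -0.0105, "y": -0.069, "z": -0.04, "ax": 0, "ay": 0, "az": -0.5}
    - {"hand": 0, "x": -0.016, "y": -0.104, "z": -0.04, "ax": 0, "ay": 0, "az": -0.67}
    - {"hand": 0, "x": -0.0211, "y": -0.1382, "z": -0.04, "ax": 0, "ay": 0, "az": -0.84}
    - {"hand": 0, "x": -0.0211, "y": -0.1382, "z": -0.04, "ax": 0, "ay": 0, "az": -0.946}

```text
t: 16.92
tool_pos: [0.5211, 0.145, 0.3995]
orientation: [-2.52, -1.875, 0.001]
force: [0.8, -0.3, -1.2]
opening: 0.015
gripper_force: 60.0
```

Request:
carry_out:
  targets:
    - {"hand": 0, "x": 0, "y": 0, "z": 0, "ax": 0, "ay": 0, "az": 0}
    - {"hand": 0, "x": 0, "y": 0, "z": 0, "ax": 0, "ay": 0, "az": 0}

```text
t: 17.18
tool_pos: [0.5224, 0.1429, 0.3991]
orientation: [2.527, 1.866, -0.0]
force: [-0.0, -1.0, -0.8]
opening: 0.0146
gripper_force: 60.0
```

```bash
cat >> h.py <<'E'
def tip():
    """column offset nut end (brass) vs slot foot (grey/key) just ahead of the handle, and handle centre"""
    im,d=read_camera("wrist"); m=masks(im); hsv=cv2.cvtColor(im,cv2.COLOR_BGR2HSV)
    H,S,V=cv2.split(hsv); red=((H<8)|(H>172))&(S>110)&(V>120)
    r=max(comps(red[:230,200:310],50),key=len)+[200,0]; y0=r[:,1].min(); print("handle top row",y0,"cols",r[r[:,1]>y0+8][:,0].min(),r[r[:,1]>y0+8][:,0].max())
    c=[u for u in comps(m['brass'][:230],5) if abs(u.mean(0)[0]-253)<20 and -25<u[:,1].max()-y0<6]
    for u in c: print("tip",u.min(0),u.max(0),u.mean(0).round(1),len(u))
    g=(S[y0-6:y0+4,225:285]<70); k=np.argwhere(g)[:,1]+225; print("foot cols",k.min() if len(k) else None,k.max() if len(k) else None)
E
python3 - <<'E'
from h import *
go([.5222,.1432,.358-.167],73.2); tip()
E
```

```text
t 17.18 pos [0.5224 0.1429 0.3991] yaw 72.89 q6 0.471 F [-0.  -1.  -0.8] Tz [-0.022  0.067  0.02 ]
shift [ 0.0002 -0.0003  0.0411] turn [ 0.      0.0003 -0.0055]
handle top row 176 cols 238 268
tip [250 168] [255 175] [252.5 171.5] 48
foot cols 237 267
```

Request:
carry_out:
  targets:
    - {"hand": 0, "x": 0, "y": 0, "z": 0.012, "ax": 0, "ay": 0, "az": 0}
    - {"hand": 0, "x": 0, "y": 0, "z": 0.021, "ax": 0, "ay": 0, "az": 0}
    - {"hand": 0, "x": 0, "y": 0, "z": 0.029, "ax": 0, "ay": 0, "az": 0}
    - {"hand": 0, "x": 0, "y": 0, "z": 0.036, "ax": 0, "ay": 0, "az": 0}
    - {"hand": 0, "x": 0, "y": 0, "z": 0.04, "ax": 0, "ay": 0, "az": 0}
    - {"hand": 0, "x": 0, "y": 0, "z": 0.04, "ax": 0, "ay": 0, "az": 0}

```text
t: 17.98
tool_pos: [0.5222, 0.1434, 0.3585]
orientation: [-2.523, -1.872, 0.001]
force: [0.3, -0.4, -0.8]
opening: 0.0145
gripper_force: 60.0
```

```bash
python3 -c "from h import *; tq(1)"
```

```text
t 18.02 pos [0.5223 0.1434 0.3589] yaw 73.15 F [ 0.8  0.7 -0.9] Tz [-0.016 -0.004] mean -0.01
```

Request:
carry_out:
  targets:
    - {"hand": 0, "x": 0, "y": 0, "z": 0, "ax": 0, "ay": 0, "az": 0.12}
    - {"hand": 0, "x": 0, "y": 0, "z": 0, "ax": 0, "ay": 0, "az": 0.24}
    - {"hand": 0, "x": 0, "y": 0, "z": 0, "ax": 0, "ay": 0, "az": 0.36}
    - {"hand": 0, "x": 0, "y": 0, "z": 0, "ax": 0, "ay": 0, "az": 0.46}
    - {"hand": 0, "x": 0, "y": 0, "z": 0, "ax": 0, "ay": 0, "az": 0.52}
    - {"hand": 0, "x": 0, "y": 0, "z": 0, "ax": 0, "ay": 0, "az": 0.52}

```text
t: 18.77
tool_pos: [0.5223, 0.1435, 0.3592]
orientation: [-2.919, -1.161, -0.001]
force: [-0.7, -0.1, -2.2]
opening: 0.0147
gripper_force: 60.0
```

```bash
python3 -c "from h import *; tq()"
```

```text
t 18.93 pos [0.5223 0.1435 0.3592] yaw 43.44 F [-1.5  0.3 -0.7] Tz [0.097 0.092 0.106 0.097] mean 0.098
```

Request:
carry_out:
  targets:
    - {"hand": 0, "x": 0, "y": 0, "z": 0, "ax": 0, "ay": 0, "az": 0.06}
    - {"hand": 0, "x": 0, "y": 0, "z": 0, "ax": 0, "ay": 0, "az": 0.06}

```text
t: 19.18
tool_pos: [0.5223, 0.1435, 0.3591]
orientation: [-2.952, -1.074, -0.0]
force: [-0.3, 0.3, 0.3]
opening: 0.0144
gripper_force: 60.0
```

```bash
python3 -c "from h import *; tq()"
```

```text
t 19.32 pos [0.5223 0.1435 0.359 ] yaw 40.01 F [-1.   0.3  0.7] Tz [0.02  0.008 0.073 0.098] mean 0.05
```

Request:
carry_out:
  targets:
    - {"hand": 0, "x": 0, "y": 0, "z": 0, "ax": 0, "ay": 0, "az": 0.05}
    - {"hand": 0, "x": 0, "y": 0, "z": 0, "ax": 0, "ay": 0, "az": 0.05}

```text
t: 19.58
tool_pos: [0.5223, 0.1435, 0.359]
orientation: [-2.978, -1.0, -0.0]
force: [-0.1, 0.8, 1.2]
opening: 0.0147
gripper_force: 60.0
```

```bash
python3 -c "from h import *; tq()"
```

```text
t 19.73 pos [0.5223 0.1434 0.359 ] yaw 37.14 F [-1.8  0.7 -0. ] Tz [0.134 0.119 0.078 0.16 ] mean 0.123
```

Request:
carry_out:
  targets:
    - {"hand": 0, "x": 0, "y": 0, "z": 0, "ax": 0, "ay": 0, "az": 0.05}
    - {"hand": 0, "x": 0, "y": 0, "z": 0, "ax": 0, "ay": 0, "az": 0.05}

```text
t: 19.98
tool_pos: [0.5223, 0.1435, 0.3589]
orientation: [-3.002, -0.925, -0.0]
force: [-1.8, 0.6, 1.2]
opening: 0.0147
gripper_force: 60.0
```

```bash
python3 -c "from h import *; tq()"
```

```text
t 20.12 pos [0.5223 0.1434 0.3589] yaw 34.27 F [-1.1  1.   1.1] Tz [0.115 0.148 0.04  0.12 ] mean 0.106
```

Request:
carry_out:
  targets:
    - {"hand": 0, "x": 0, "y": 0, "z": 0, "ax": 0, "ay": 0, "az": 0.05}
    - {"hand": 0, "x": 0, "y": 0, "z": 0, "ax": 0, "ay": 0, "az": 0.05}

```text
t: 20.38
tool_pos: [0.5223, 0.1435, 0.3589]
orientation: [-3.024, -0.85, -0.0]
force: [-1.5, 1.2, 0.8]
opening: 0.0146
gripper_force: 60.0
```

```bash
python3 -c "from h import *; tq()"
```

```text
t 20.52 pos [0.5223 0.1435 0.3588] yaw 31.41 F [-0.4  1.6  0.3] Tz [0.102 0.062 0.1   0.122] mean 0.096
```

Request:
carry_out:
  targets:
    - {"hand": 0, "x": 0, "y": 0, "z": 0, "ax": 0, "ay": 0, "az": 0.05}
    - {"hand": 0, "x": 0, "y": 0, "z": 0, "ax": 0, "ay": 0, "az": 0.05}

```text
t: 20.78
tool_pos: [0.5223, 0.1435, 0.3588]
orientation: [-3.045, -0.774, -0.0]
force: [-1.1, 2.0, 1.8]
opening: 0.0146
gripper_force: 60.0
```

```bash
python3 -c "from h import *; tq()"
```

```text
t 20.93 pos [0.5223 0.1434 0.3589] yaw 28.54 F [-1.1  1.   1.8] Tz [0.048 0.045 0.116 0.091] mean 0.075
```

Request:
carry_out:
  targets:
    - {"hand": 0, "x": 0, "y": 0, "z": 0, "ax": 0, "ay": 0, "az": 0.05}
    - {"hand": 0, "x": 0, "y": 0, "z": 0, "ax": 0, "ay": 0, "az": 0.05}

```text
t: 21.18
tool_pos: [0.5223, 0.1434, 0.3588]
orientation: [-3.063, -0.697, 0.0]
force: [-1.5, 1.6, 1.6]
opening: 0.0148
gripper_force: 60.0
```

```bash
python3 -c "from h import *; tq()"
```

```text
t 21.32 pos [0.5223 0.1434 0.3588] yaw 25.67 F [-0.8  2.9  1.8] Tz [0.15  0.143 0.092 0.115] mean 0.125
```

Request:
carry_out:
  targets:
    - {"hand": 0, "x": 0, "y": 0, "z": 0, "ax": 0, "ay": 0, "az": 0.05}
    - {"hand": 0, "x": 0, "y": 0, "z": 0, "ax": 0, "ay": 0, "az": 0.05}

```text
t: 21.58
tool_pos: [0.5223, 0.1435, 0.3588]
orientation: [-3.08, -0.621, 0.0]
force: [-2.0, 1.8, 1.3]
opening: 0.0147
gripper_force: 60.0
```

```bash
python3 -c "from h import *; tq()"
```

```text
t 21.73 pos [0.5223 0.1435 0.3588] yaw 22.81 F [-1.3  2.1  1.1] Tz [0.128 0.117 0.143 0.057] mean 0.111
```

Request:
carry_out:
  targets:
    - {"hand": 0, "x": 0, "y": 0, "z": 0, "ax": 0, "ay": 0, "az": 0.05}
    - {"hand": 0, "x": 0, "y": 0, "z": 0, "ax": 0, "ay": 0, "az": 0.05}

```text
t: 21.98
tool_pos: [0.5223, 0.1434, 0.3588]
orientation: [-3.094, -0.543, 0.0]
force: [-1.7, 2.0, 1.4]
opening: 0.0146
gripper_force: 60.0
```

```bash
python3 -c "from h import *; tq()"
```

```text
t 22.12 pos [0.5223 0.1434 0.3588] yaw 19.94 F [-1.8  2.5  0.9] Tz [0.088 0.115 0.109 0.138] mean 0.112
```

Request:
carry_out:
  targets:
    - {"hand": 0, "x": 0, "y": 0, "z": 0, "ax": 0, "ay": 0, "az": 0.05}
    - {"hand": 0, "x": 0, "y": 0, "z": 0, "ax": 0, "ay": 0, "az": 0.05}

```text
t: 22.38
tool_pos: [0.5223, 0.1435, 0.3588]
orientation: [-3.107, -0.466, 0.0]
force: [-2.2, 3.2, 1.5]
opening: 0.0143
gripper_force: 60.0
```

```bash
python3 -c "from h import *; tq()"
```

```text
t 22.52 pos [0.5223 0.1434 0.3588] yaw 17.08 F [-1.5  3.2  0.6] Tz [0.121 0.113 0.117 0.144] mean 0.124
```

Request:
carry_out:
  targets:
    - {"hand": 0, "x": 0, "y": 0, "z": 0, "ax": 0, "ay": 0, "az": 0.04}
    - {"hand": 0, "x": 0, "y": 0, "z": 0, "ax": 0, "ay": 0, "az": 0.04}

```text
t: 22.78
tool_pos: [0.5223, 0.1435, 0.3588]
orientation: [-3.115, -0.404, -0.0]
force: [-1.6, 3.3, 1.4]
opening: 0.0147
gripper_force: 60.0
```

```bash
python3 - <<'E'
from h import *
tq(4); im,_=read_camera("wrist"); s,_=read_camera("scene")
v=np.zeros((460,800,3),np.uint8); v[:,:400]=cv2.resize(im[:230,150:350],(400,460)); v[:,400:]=cv2.resize(s[110:248,190:310],(400,460)); cv2.imwrite("pics/v7.png",v)
E
```

```text
t 22.98 pos [0.5223 0.1434 0.3588] yaw 14.77 F [-1.9  2.8  0.7] Tz [0.269 0.165 0.233 0.136 0.158] mean 0.192
```

View pics/v7.png

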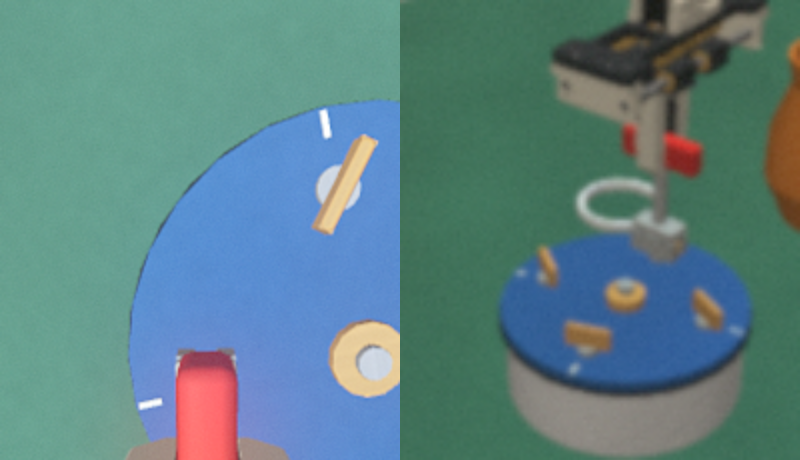

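The wrist view shows the key still seated on the nut at (206,360), and the scene view shows the foot fully down at (660,240). The torque has begun to rise.

Request:
carry_out:
  targets:
    - {"hand": 0, "x": 0, "y": 0, "z": 0, "ax": 0, "ay": 0, "az": 0.03}
    - {"hand": 0, "x": 0, "y": 0, "z": 0, "ax": 0, "ay": 0, "az": 0.055}
    - {"hand": 0, "x": 0, "y": 0, "z": 0, "ax": 0, "ay": 0, "az": 0.055}

```text
t: 23.45
tool_pos: [0.5223, 0.1434, 0.3588]
orientation: [-3.126, -0.316, -0.0]
force: [-1.7, 3.4, 0.7]
opening: 0.015
gripper_force: 60.1
```

```bash
python3 -c "from h import *; tq(5)"
```

```text
t 23.7 pos [0.5223 0.1434 0.3588] yaw 11.57 F [-2.7  4.5  1.9] Tz [0.308 0.3   0.286 0.334 0.293 0.307] mean 0.305
```

Request:
carry_out:
  targets:
    - {"hand": 0, "x": 0, "y": 0, "z": 0, "ax": 0, "ay": 0, "az": 0.027}
    - {"hand": 0, "x": 0, "y": 0, "z": 0, "ax": 0, "ay": 0, "az": 0.027}

```text
t: 23.95
tool_pos: [0.5223, 0.1434, 0.3588]
orientation: [-3.13, -0.273, -0.0]
force: [-1.3, 4.1, 1.9]
opening: 0.0146
gripper_force: 60.1
```

```bash
python3 -c "from h import *; tq(5)"
```

```text
t 24.2 pos [0.5223 0.1434 0.3588] yaw 10.02 F [-1.9  3.5  1.5] Tz [0.383 0.318 0.364 0.414 0.342 0.362] mean 0.364
```

Request:
carry_out:
  targets:
    - {"hand": 0, "x": 0, "y": 0, "z": 0, "ax": 0, "ay": 0, "az": -0.155}
    - {"hand": 0, "x": 0, "y": 0, "z": -0.015, "ax": 0, "ay": 0, "az": -0.155}
    - {"hand": 0, "x": 0, "y": 0, "z": -0.04, "ax": 0, "ay": 0, "az": -0.155}
    - {"hand": 0, "x": 0.02, "y": 0.01, "z": -0.04, "ax": 0, "ay": 0, "az": -0.335}
    - {"hand": 0, "x": 0.04, "y": 0.02, "z": -0.04, "ax": 0, "ay": 0, "az": -0.515}
    - {"hand": 0, "x": 0.06, "y": 0.03, "z": -0.04, "ax": 0, "ay": 0, "az": -0.695}
    - {"hand": 0, "x": 0.08, "y": 0.04, "z": -0.04, "ax": 0, "ay": 0, "az": -0.875}
    - {"hand": 0, "x": 0.0876, "y": 0.0458, "z": -0.04, "ax": 0, "ay": 0, "az": -1.055}

```text
t: 25.2
tool_pos: [0.6177, 0.1124, 0.3995]
orientation: [2.564, 1.812, -0.0]
force: [-0.6, 0.2, -1.3]
opening: 0.0147
gripper_force: 60.0
```

Request:
carry_out:
  targets:
    - {"hand": 0, "x": 0, "y": 0, "z": 0, "ax": 0, "ay": 0, "az": -0.18}
    - {"hand": 0, "x": 0, "y": 0, "z": 0, "ax": 0, "ay": 0, "az": -0.36}
    - {"hand": 0, "x": 0, "y": 0, "z": 0, "ax": 0, "ay": 0, "az": -0.54}
    - {"hand": 0, "x": 0, "y": 0, "z": 0, "ax": 0, "ay": 0, "az": -0.72}
    - {"hand": 0, "x": 0, "y": 0, "z": 0, "ax": 0, "ay": 0, "az": -0.9}
    - {"hand": 0, "x": 0, "y": 0, "z": 0, "ax": 0, "ay": 0, "az": -1.08}
    - {"hand": 0, "x": 0, "y": 0, "z": 0, "ax": 0, "ay": 0, "az": -1.26}
    - {"hand": 0, "x": 0, "y": 0, "z": 0, "ax": 0, "ay": 0, "az": -1.44}

```text
t: 26.2
tool_pos: [0.6168, 0.1128, 0.3997]
orientation: [0.732, 3.054, -0.002]
force: [0.1, -0.2, -2.0]
opening: 0.0147
gripper_force: 60.0
```

Request:
carry_out:
  targets:
    - {"hand": 0, "x": 0, "y": 0, "z": 0, "ax": 0, "ay": 0, "az": -0.18}
    - {"hand": 0, "x": 0, "y": 0, "z": 0, "ax": 0, "ay": 0, "az": -0.308}
    - {"hand": 0, "x": 0, "y": 0, "z": 0, "ax": 0, "ay": 0, "az": -0.308}
    - {"hand": 0, "x": 0, "y": 0, "z": 0, "ax": 0, "ay": 0, "az": -0.308}

```text
t: 26.7
tool_pos: [0.6166, 0.1132, 0.3992]
orientation: [0.265, 3.13, -0.001]
force: [0.1, 0.6, -1.5]
opening: 0.0146
gripper_force: 60.0
```

```bash
python3 - <<'E'
from h import *
go([.6165,.1135,.3588-.167],170.6); tip(); nuts("wrist",ctr=[.5547,.0812],show="pics/w8.png")
E
```

```text
t 26.7 pos [0.6166 0.1132 0.3992] yaw 170.34 q6 -1.302 F [ 0.1  0.6 -1.5] Tz [ 0.008 -0.019 -0.018]
shift [0.0002 0.0003 0.0404] turn [-0.0005  0.0005 -0.0046]
handle top row 176 cols 238 268
tip [253 170] [258 175] [255.5 172.5] 36
foot cols 238 267
513 [158.  64.] mean [494.8  51.1] [495.   51.1  35.5   9.8] bar -19.6 pca -18.8 rad 0.0671 bearing -153.3 turn 0.795
328 [270.  80.] mean [523.2 142.6] [523.4 142.7  34.9   6.4] bar 24.6 pca 24.7 rad 0.069 bearing 117.1 turn -1.528
687 [210. 129.] mean [555.2  83.9] [555.7  83.4  29.3  28.7] bar 80.4 pca 79.1 rad 0.0028 bearing 79.6 turn 0.009
447 [151. 175.] mean [586.7  22.1] [586.7  22.2  35.4  11. ] bar 33.9 pca 34.4 rad 0.0672 bearing -61.5 turn 1.467
35 [255. 173.] mean [600.5 117.1] [600.5 117.2   4.7   4.6] bar -9.6 pca 29.5 rad 0.0582 bearing 38.1 turn 0.15
```

Request:
carry_out:
  targets:
    - {"hand": 0, "x": 0, "y": 0.0014, "z": 0.008, "ax": 0, "ay": 0, "az": 0}
    - {"hand": 0, "x": 0, "y": 0.0014, "z": 0.012, "ax": 0, "ay": 0, "az": 0}
    - {"hand": 0, "x": 0, "y": 0.0014, "z": 0.012, "ax": 0, "ay": 0, "az": 0}

```text
t: 27.18
tool_pos: [0.6165, 0.115, 0.3858]
orientation: [-0.257, -3.129, 0.001]
force: [0.2, 0.1, -2.0]
opening: 0.015
gripper_force: 60.0
```

```bash
python3 - <<'E'
from h import *
go([.6165,.1135,.3588-.167],170.6); tip(); im,_=read_camera("wrist"); cv2.imwrite("pics/w9.png",cv2.resize(im[140:200,210:300],None,fx=6,fy=6,interpolation=cv2.INTER_CUBIC))
E
```

```text
t 27.18 pos [0.6165 0.115  0.3858] yaw 170.6 q6 -1.304 F [ 0.2  0.1 -2. ] Tz [ 0.01  -0.063  0.045]
shift [-0.0003 -0.0014  0.027 ] turn [-0.0005 -0.0015  0.0001]
handle top row 176 cols 238 268
tip [251 173] [256 175] [253.2 173.7] 14
foot cols 238 267
```

View pics/w9.png

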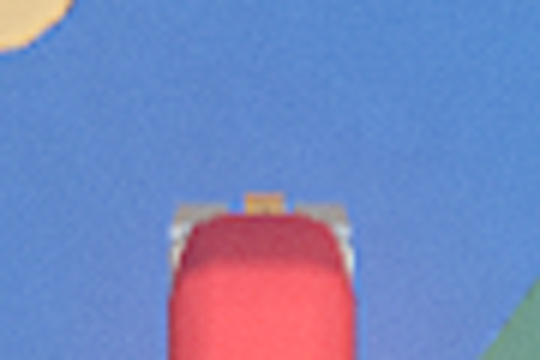

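The crop shows the nut end at (265,205), centred between the two foot blocks (230 and 295). Lowering and turning.

Request:
carry_out:
  targets:
    - {"hand": 0, "x": 0, "y": 0, "z": 0.009, "ax": 0, "ay": 0, "az": 0}
    - {"hand": 0, "x": 0, "y": 0, "z": 0.017, "ax": 0, "ay": 0, "az": 0}
    - {"hand": 0, "x": 0, "y": 0, "z": 0.023, "ax": 0, "ay": 0, "az": 0}
    - {"hand": 0, "x": 0, "y": 0, "z": 0.0275, "ax": 0, "ay": 0, "az": 0}
    - {"hand": 0, "x": 0, "y": 0, "z": 0.0275, "ax": 0, "ay": 0, "az": 0}

```text
t: 27.9
tool_pos: [0.6166, 0.1149, 0.3587]
orientation: [-0.257, -3.13, 0.0]
force: [-0.4, 0.2, -1.7]
opening: 0.0145
gripper_force: 60.0
```

```bash
python3 -c "from h import *; tq(1)"
```

```text
t 27.95 pos [0.6167 0.1149 0.3592] yaw 170.62 F [-0.5  0.5 -2.2] Tz [-0.007  0.027] mean 0.01
```

Request:
carry_out:
  targets:
    - {"hand": 0, "x": 0, "y": 0, "z": 0, "ax": 0, "ay": 0, "az": 0.12}
    - {"hand": 0, "x": 0, "y": 0, "z": 0, "ax": 0, "ay": 0, "az": 0.24}
    - {"hand": 0, "x": 0, "y": 0, "z": 0, "ax": 0, "ay": 0, "az": 0.36}
    - {"hand": 0, "x": 0, "y": 0, "z": 0, "ax": 0, "ay": 0, "az": 0.46}
    - {"hand": 0, "x": 0, "y": 0, "z": 0, "ax": 0, "ay": 0, "az": 0.56}
    - {"hand": 0, "x": 0, "y": 0, "z": 0, "ax": 0, "ay": 0, "az": 0.62}
    - {"hand": 0, "x": 0, "y": 0, "z": 0, "ax": 0, "ay": 0, "az": 0.62}

```text
t: 28.82
tool_pos: [0.6169, 0.115, 0.3597]
orientation: [1.199, 2.903, 0.001]
force: [0.9, -0.1, -2.1]
opening: 0.0147
gripper_force: 60.0
```

```bash
python3 -c "from h import *; tq()"
```

```text
t 28.98 pos [0.6169 0.115  0.3597] yaw 135.17 F [ 1.8  1.9 -2. ] Tz [0.106 0.041 0.073 0.102] mean 0.08
```

Request:
carry_out:
  targets:
    - {"hand": 0, "x": 0, "y": 0, "z": 0, "ax": 0, "ay": 0, "az": 0.05}
    - {"hand": 0, "x": 0, "y": 0, "z": 0, "ax": 0, "ay": 0, "az": 0.08}
    - {"hand": 0, "x": 0, "y": 0, "z": 0, "ax": 0, "ay": 0, "az": 0.08}

```text
t: 29.35
tool_pos: [0.6169, 0.115, 0.3596]
orientation: [1.314, 2.853, 0.001]
force: [0.1, 1.3, -1.1]
opening: 0.0146
gripper_force: 60.0
```

```bash
python3 -c "from h import *; tq()"
```

```text
t 29.5 pos [0.6169 0.115  0.3596] yaw 130.56 F [ 1.4  1.1 -0.1] Tz [0.091 0.134 0.097 0.058] mean 0.095
```

Request:
carry_out:
  targets:
    - {"hand": 0, "x": 0, "y": 0, "z": 0, "ax": 0, "ay": 0, "az": 0.05}
    - {"hand": 0, "x": 0, "y": 0, "z": 0, "ax": 0, "ay": 0, "az": 0.05}

```text
t: 29.75
tool_pos: [0.6169, 0.115, 0.3596]
orientation: [1.385, 2.819, 0.001]
force: [1.5, 0.7, 0.4]
opening: 0.0144
gripper_force: 60.0
```

```bash
python3 -c "from h import *; tq()"
```

```text
t 29.9 pos [0.6169 0.115  0.3596] yaw 127.71 F [1.1 2.4 0.7] Tz [0.076 0.132 0.114 0.068] mean 0.098
```

Request:
carry_out:
  targets:
    - {"hand": 0, "x": 0, "y": 0, "z": 0, "ax": 0, "ay": 0, "az": 0.05}
    - {"hand": 0, "x": 0, "y": 0, "z": 0, "ax": 0, "ay": 0, "az": 0.05}

```text
t: 30.15
tool_pos: [0.6168, 0.115, 0.3595]
orientation: [1.454, 2.784, 0.001]
force: [1.9, 1.6, 1.0]
opening: 0.0147
gripper_force: 60.0
```

```bash
python3 -c "from h import *; tq()"
```

```text
t 30.3 pos [0.6168 0.115  0.3595] yaw 124.85 F [1.4 2.4 1.5] Tz [0.084 0.09  0.128 0.063] mean 0.091
```

Request:
carry_out:
  targets:
    - {"hand": 0, "x": 0, "y": 0, "z": 0, "ax": 0, "ay": 0, "az": 0.05}
    - {"hand": 0, "x": 0, "y": 0, "z": 0, "ax": 0, "ay": 0, "az": 0.05}

```text
t: 30.55
tool_pos: [0.6168, 0.115, 0.3595]
orientation: [1.524, 2.747, 0.001]
force: [2.4, 1.2, 1.6]
opening: 0.0144
gripper_force: 60.0
```

```bash
python3 -c "from h import *; tq()"
```

```text
t 30.7 pos [0.6168 0.115  0.3595] yaw 121.99 F [2.2 1.6 1.9] Tz [0.073 0.176 0.153 0.09 ] mean 0.123
```

Request:
carry_out:
  targets:
    - {"hand": 0, "x": 0, "y": 0, "z": 0, "ax": 0, "ay": 0, "az": 0.05}
    - {"hand": 0, "x": 0, "y": 0, "z": 0, "ax": 0, "ay": 0, "az": 0.05}

```text
t: 30.95
tool_pos: [0.6168, 0.115, 0.3595]
orientation: [1.592, 2.708, 0.001]
force: [3.1, 2.9, 1.4]
opening: 0.015
gripper_force: 60.0
```

```bash
python3 -c "from h import *; tq()"
```

```text
t 31.1 pos [0.6168 0.115  0.3595] yaw 119.13 F [2.7 2.4 2.5] Tz [0.192 0.262 0.245 0.186] mean 0.221
```

Seat found; 0.06 rad more.

Request:
carry_out:
  targets:
    - {"hand": 0, "x": 0, "y": 0, "z": 0, "ax": 0, "ay": 0, "az": 0.03}
    - {"hand": 0, "x": 0, "y": 0, "z": 0, "ax": 0, "ay": 0, "az": 0.057}
    - {"hand": 0, "x": 0, "y": 0, "z": 0, "ax": 0, "ay": 0, "az": 0.057}

```text
t: 31.48
tool_pos: [0.6168, 0.1149, 0.3596]
orientation: [1.67, 2.66, 0.0]
force: [2.9, 3.6, 3.4]
opening: 0.0145
gripper_force: 60.1
```

```bash
python3 -c "from h import *; tq(5)"
```

```text
t 31.73 pos [0.6168 0.1149 0.3595] yaw 115.8 F [3.2 1.9 3.2] Tz [0.37  0.373 0.329 0.306 0.359 0.359] mean 0.349
```

Request:
carry_out:
  targets:
    - {"hand": 0, "x": 0, "y": 0, "z": 0, "ax": 0, "ay": 0, "az": 0.01}
    - {"hand": 0, "x": 0, "y": 0, "z": 0, "ax": 0, "ay": 0, "az": 0.01}

```text
t: 31.98
tool_pos: [0.6168, 0.1149, 0.3595]
orientation: [1.683, 2.652, 0.0]
force: [3.3, 3.5, 3.8]
opening: 0.0148
gripper_force: 60.1
```

```bash
python3 -c "from h import *; tq(4)"
```

```text
t 32.17 pos [0.6168 0.1149 0.3595] yaw 115.21 F [3.6 2.6 4.6] Tz [0.35  0.402 0.343 0.37  0.364] mean 0.366
```

Request:
carry_out:
  targets:
    - {"hand": 0, "x": 0, "y": 0, "z": 0, "ax": 0, "ay": 0, "az": -0.155}
    - {"hand": 0, "x": 0, "y": 0, "z": -0.015, "ax": 0, "ay": 0, "az": -0.155}
    - {"hand": 0, "x": 0, "y": 0, "z": -0.04, "ax": 0, "ay": 0, "az": -0.155}
    - {"hand": 0, "x": -0.0017, "y": -0.035, "z": -0.04, "ax": 0, "ay": 0, "az": -0.32}
    - {"hand": 0, "x": -0.0035, "y": -0.07, "z": -0.04, "ax": 0, "ay": 0, "az": -0.48}
    - {"hand": 0, "x": -0.0052, "y": -0.105, "z": -0.04, "ax": 0, "ay": 0, "az": -0.64}
    - {"hand": 0, "x": -0.0069, "y": -0.1401, "z": -0.04, "ax": 0, "ay": 0, "az": -0.8}
    - {"hand": 0, "x": -0.0069, "y": -0.1401, "z": -0.04, "ax": 0, "ay": 0, "az": -0.8}

```text
t: 33.17
tool_pos: [0.4907, 0.0479, 0.3977]
orientation: [-0.519, -3.094, 0.003]
force: [0.8, 0.7, -1.1]
opening: 0.0141
gripper_force: 60.0
```

Request:
carry_out:
  targets:
    - {"hand": 0, "x": 0, "y": 0, "z": 0.013, "ax": 0, "ay": 0, "az": 0}
    - {"hand": 0, "x": 0, "y": 0, "z": 0.013, "ax": 0, "ay": 0, "az": 0}

```text
t: 33.42
tool_pos: [0.4928, 0.0492, 0.3841]
orientation: [-0.519, -3.095, 0.001]
force: [-0.1, 0.3, -2.3]
opening: 0.0144
gripper_force: 60.0
```

```bash
python3 - <<'E'
from h import *
go([.493,.049,.3588-.167],161); tip(); tip(); nuts("wrist",ctr=[.5547,.0812])
E
```

```text
t 33.42 pos [0.4928 0.0492 0.3841] yaw 160.97 q6 -1.243 F [-0.1  0.3 -2.3] Tz [-0.018  0.013  0.   ]
shift [-0.0004 -0.0001  0.0253] turn [-0.0014 -0.0038 -0.0005]
handle top row 176 cols 238 268
tip [252 174] [257 175] [254.5 174.5] 12
foot cols 225 267
handle top row 176 cols 238 268
tip [252 173] [257 175] [254.4 173.9] 17
foot cols 225 267
309 [362. 189.] mean [520.2 141.3] [520.4 141.3  39.9   6.4] bar 24.9 pca 25.5 rad 0.0693 bearing 119.8 turn -1.495
240 [307. 228.] mean [539.4  84.3] [538.7  85.2  24.9  10.7] bar 71.1 pca 64.3 rad 0.0156 bearing 168.7 turn -1.319
420 [288. 280.] mean [583.8  52.7] [583.6  52.1  65.9   8.4] bar -16.3 pca -16.0 rad 0.0407 bearing -44.5 turn -0.497
37 [269. 300.] mean [598.   28.5] [597.9  28.5   9.9   3.9] bar -18.3 pca -16.3 rad 0.0682 bearing -50.6 turn -0.598
```

Request:
carry_out:
  targets:
    - {"hand": 0, "x": 0, "y": 0.001, "z": 0, "ax": 0, "ay": 0, "az": 0}
    - {"hand": 0, "x": 0, "y": 0.001, "z": 0.009, "ax": 0, "ay": 0, "az": 0}
    - {"hand": 0, "x": 0, "y": 0.001, "z": 0.016, "ax": 0, "ay": 0, "az": 0}
    - {"hand": 0, "x": 0, "y": 0.001, "z": 0.021, "ax": 0, "ay": 0, "az": 0}
    - {"hand": 0, "x": 0, "y": 0.001, "z": 0.025, "ax": 0, "ay": 0, "az": 0}
    - {"hand": 0, "x": 0, "y": 0.001, "z": 0.025, "ax": 0, "ay": 0, "az": 0}

```text
t: 34.33
tool_pos: [0.4931, 0.0499, 0.3609]
orientation: [-0.517, -3.098, 0.0]
force: [-0.7, -0.1, -1.2]
opening: 0.0146
gripper_force: 60.0
```

```bash
python3 -c "from h import *; tq(1)"
```

```text
t 34.38 pos [0.4932 0.0499 0.3613] yaw 161.05 F [-0.1  0.3 -2.7] Tz [0.005 0.025] mean 0.015
```

Request:
carry_out:
  targets:
    - {"hand": 0, "x": 0, "y": 0, "z": 0, "ax": 0, "ay": 0, "az": 0.12}
    - {"hand": 0, "x": 0, "y": 0, "z": 0, "ax": 0, "ay": 0, "az": 0.24}
    - {"hand": 0, "x": 0, "y": 0, "z": 0, "ax": 0, "ay": 0, "az": 0.34}
    - {"hand": 0, "x": 0, "y": 0, "z": 0, "ax": 0, "ay": 0, "az": 0.42}
    - {"hand": 0, "x": 0, "y": 0, "z": 0, "ax": 0, "ay": 0, "az": 0.42}

```text
t: 35.0
tool_pos: [0.4933, 0.0499, 0.3616]
orientation: [1.151, 2.923, 0.0]
force: [0.4, -0.4, -2.2]
opening: 0.0145
gripper_force: 60.0
```

```bash
python3 -c "from h import *; tq()"
```

```text
t 35.15 pos [0.4933 0.0499 0.3616] yaw 137.08 F [ 0.4  0.  -0.6] Tz [0.079 0.119 0.091 0.09 ] mean 0.095
```

Request:
carry_out:
  targets:
    - {"hand": 0, "x": 0, "y": 0, "z": 0, "ax": 0, "ay": 0, "az": 0.04}
    - {"hand": 0, "x": 0, "y": 0, "z": 0, "ax": 0, "ay": 0, "az": 0.07}
    - {"hand": 0, "x": 0, "y": 0, "z": 0, "ax": 0, "ay": 0, "az": 0.07}

```text
t: 35.52
tool_pos: [0.4933, 0.0499, 0.3615]
orientation: [1.252, 2.881, 0.0]
force: [0.4, -0.6, 0.7]
opening: 0.0144
gripper_force: 60.0
```

```bash
python3 -c "from h import *; tq()"
```

```text
t 35.67 pos [0.4933 0.0499 0.3616] yaw 133.02 F [ 0.1 -1.3 -0.5] Tz [0.088 0.11  0.098 0.089] mean 0.096
```

Request:
carry_out:
  targets:
    - {"hand": 0, "x": 0, "y": 0, "z": 0, "ax": 0, "ay": 0, "az": 0.05}
    - {"hand": 0, "x": 0, "y": 0, "z": 0, "ax": 0, "ay": 0, "az": 0.05}

```text
t: 35.92
tool_pos: [0.4933, 0.0499, 0.3615]
orientation: [1.324, 2.849, 0.0]
force: [0.3, -1.3, 1.1]
opening: 0.0147
gripper_force: 60.0
```

```bash
python3 -c "from h import *; tq()"
```

```text
t 36.08 pos [0.4933 0.0499 0.3615] yaw 130.17 F [ 0.7 -1.1  1.3] Tz [0.102 0.056 0.142 0.062] mean 0.091
```

Request:
carry_out:
  targets:
    - {"hand": 0, "x": 0, "y": 0, "z": 0, "ax": 0, "ay": 0, "az": 0.05}
    - {"hand": 0, "x": 0, "y": 0, "z": 0, "ax": 0, "ay": 0, "az": 0.05}

```text
t: 36.33
tool_pos: [0.4933, 0.05, 0.3615]
orientation: [1.394, 2.815, 0.0]
force: [0.3, -1.9, 1.7]
opening: 0.0145
gripper_force: 60.0
```

```bash
python3 -c "from h import *; tq()"
```

```text
t 36.48 pos [0.4933 0.0499 0.3615] yaw 127.32 F [ 0.6 -1.2  1.4] Tz [0.155 0.224 0.204 0.203] mean 0.196
```

Request:
carry_out:
  targets:
    - {"hand": 0, "x": 0, "y": 0, "z": 0, "ax": 0, "ay": 0, "az": 0.03}
    - {"hand": 0, "x": 0, "y": 0, "z": 0, "ax": 0, "ay": 0, "az": 0.065}
    - {"hand": 0, "x": 0, "y": 0, "z": 0, "ax": 0, "ay": 0, "az": 0.065}

```text
t: 36.85
tool_pos: [0.4933, 0.05, 0.3615]
orientation: [1.487, 2.767, 0.0]
force: [0.6, -1.3, 2.6]
opening: 0.0147
gripper_force: 60.1
```

```bash
python3 -c "from h import *; tq(5)"
```

```text
t 37.1 pos [0.4933 0.0499 0.3615] yaw 123.53 F [ 0.9 -1.7  3. ] Tz [0.38  0.296 0.269 0.337 0.352 0.342] mean 0.329
```

Request:
carry_out:
  targets:
    - {"hand": 0, "x": 0, "y": 0, "z": 0, "ax": 0, "ay": 0, "az": 0.017}
    - {"hand": 0, "x": 0, "y": 0, "z": 0, "ax": 0, "ay": 0, "az": 0.017}

```text
t: 37.35
tool_pos: [0.4933, 0.0499, 0.3614]
orientation: [1.51, 2.754, 0.0]
force: [0.6, -0.8, 4.2]
opening: 0.0146
gripper_force: 60.1
```

```bash
python3 -c "from h import *; tq(4)"
```

```text
t 37.55 pos [0.4933 0.0499 0.3614] yaw 122.55 F [ 0.  -1.2  3.5] Tz [0.421 0.37  0.375 0.393 0.383] mean 0.388
```

Request:
carry_out:
  targets:
    - {"hand": 0, "x": 0, "y": 0, "z": 0, "ax": 0, "ay": 0, "az": -0.155}
    - {"hand": 0, "x": 0, "y": 0, "z": -0.015, "ax": 0, "ay": 0, "az": -0.155}
    - {"hand": 0, "x": 0, "y": 0, "z": -0.04, "ax": 0, "ay": 0, "az": -0.155}
    - {"hand": 0, "x": -0.04, "y": -0.025, "z": -0.04, "ax": 0, "ay": 0, "az": 0.0}
    - {"hand": 0, "x": -0.08, "y": -0.049, "z": -0.04, "ax": 0, "ay": 0, "az": 0.18}
    - {"hand": 0, "x": -0.12, "y": -0.0735, "z": -0.04, "ax": 0, "ay": 0, "az": 0.36}
    - {"hand": 0, "x": -0.16, "y": -0.098, "z": -0.04, "ax": 0, "ay": 0, "az": 0.54}
    - {"hand": 0, "x": -0.2105, "y": -0.1289, "z": -0.04, "ax": 0, "ay": 0, "az": 0.72}

```text
t: 38.55
tool_pos: [0.4975, -0.1978, 0.4017]
orientation: [-2.392, -2.035, -0.0]
force: [0.8, 0.1, -1.6]
opening: 0.0144
gripper_force: 60.0
```

Request:
carry_out:
  targets:
    - {"hand": 0, "x": 0, "y": 0, "z": 0, "ax": 0, "ay": 0, "az": 0.18}
    - {"hand": 0, "x": 0, "y": 0, "z": 0, "ax": 0, "ay": 0, "az": 0.36}
    - {"hand": 0, "x": 0, "y": 0, "z": 0, "ax": 0, "ay": 0, "az": 0.54}
    - {"hand": 0, "x": 0, "y": 0, "z": 0, "ax": 0, "ay": 0, "az": 0.72}
    - {"hand": 0, "x": 0, "y": 0, "z": 0, "ax": 0, "ay": 0, "az": 0.9}
    - {"hand": 0, "x": 0, "y": 0, "z": 0, "ax": 0, "ay": 0, "az": 1.08}
    - {"hand": 0, "x": 0, "y": 0, "z": 0, "ax": 0, "ay": 0, "az": 1.14}
    - {"hand": 0, "x": 0, "y": 0, "z": 0, "ax": 0, "ay": 0, "az": 1.14}

```text
t: 39.55
tool_pos: [0.4976, -0.1967, 0.4015]
orientation: [-3.111, -0.432, 0.001]
force: [0.1, -1.2, -2.2]
opening: 0.0146
gripper_force: 60.0
```

```bash
python3 - <<'E'
from h import *
go([.4979,-.1969,.2728-.167],15.97); im,_=read_camera("wrist"); im2,_=read_camera("scene"); nuts("top",ctr=[.5547,.0812])
v=np.zeros((600,800,3),np.uint8); v[:,:400]=cv2.resize(im[110:230,213:293],(400,600),interpolation=cv2.INTER_CUBIC); v[:,400:]=cv2.resize(im2[140:290,110:210],(400,600)); cv2.imwrite("pics/v10.png",v)
E
```

```text
t 39.55 pos [ 0.4976 -0.1967  0.4015] yaw 15.83 q6 0.822 F [ 0.1 -1.2 -2.2] Tz [0.016 0.163 0.05 ]
shift [0.0003 0.0003 0.1287] turn [-0.0008  0.0007 -0.0025]
38 [225. 178.] mean [615.1 114.7] [615.6 114.   30.9   6.9] bar -46.9 pca -50.0 rad 0.0691 bearing 29.0 turn 1.379
37 [265. 187.] mean [585.9  20.1] [586.1  20.2  33.    6.3] bar 32.5 pca 33.8 rad 0.0686 bearing -63.0 turn 1.452
90 [240. 203.] mean [551.6  81.5] [552.4  81.3  26.6  26.1] bar -3.3 pca -22.0 rad 0.0031 bearing 174.2 turn 0.283
22 [215. 216.] mean [522.5 143.8] [522.4 143.8  28.8   4.1] bar 26.9 pca 24.8 rad 0.0704 bearing 117.2 turn -1.528
32 [255. 227.] mean [492.5  49.5] [492.5  49.5  31.9   5.1] bar -42.9 pca -41.9 rad 0.0698 bearing -153.0 turn 1.203
```

View pics/v10.png

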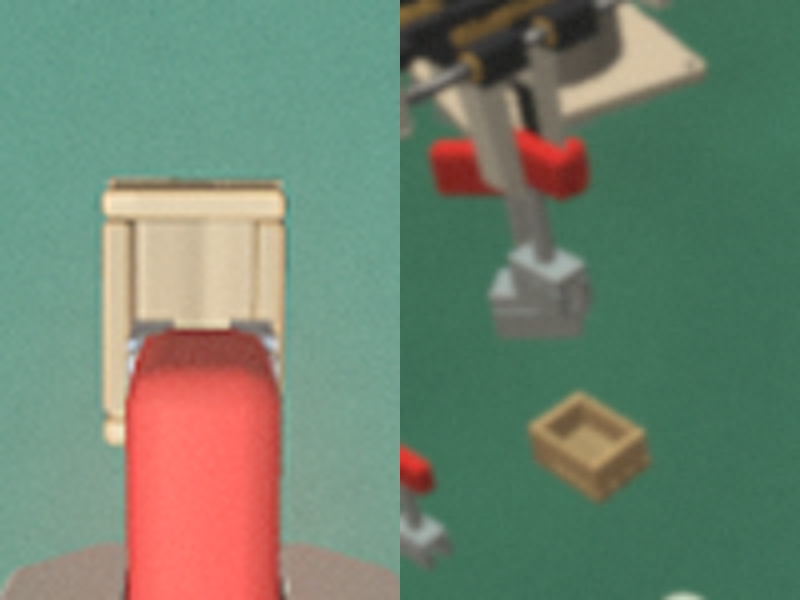

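The left panel shows the foot (133–272) hovering about 1.5 mm right of the dock's centre (194), with the empty well visible. I shift y by −1 mm while lowering.

Request:
carry_out:
  targets:
    - {"hand": 0, "x": 0.0003, "y": -0.001, "z": 0.03, "ax": 0, "ay": 0, "az": -0.002}
    - {"hand": 0, "x": 0.0003, "y": -0.001, "z": 0.065, "ax": 0, "ay": 0, "az": -0.002}
    - {"hand": 0, "x": 0.0003, "y": -0.001, "z": 0.09, "ax": 0, "ay": 0, "az": -0.002}
    - {"hand": 0, "x": 0.0003, "y": -0.001, "z": 0.1, "ax": 0, "ay": 0, "az": -0.002}
    - {"hand": 0, "x": 0.0003, "y": -0.001, "z": 0.11, "ax": 0, "ay": 0, "az": -0.002}
    - {"hand": 0, "x": 0.0003, "y": -0.001, "z": 0.118, "ax": 0, "ay": 0, "az": -0.002}
    - {"hand": 0, "x": 0.0003, "y": -0.001, "z": 0.124, "ax": 0, "ay": 0, "az": -0.002}
    - {"hand": 0, "x": 0.0003, "y": -0.001, "z": 0.127, "ax": 0, "ay": 0, "az": -0.002}

```text
t: 40.7
tool_pos: [0.4979, -0.1958, 0.2743]
orientation: [3.111, 0.44, 0.0]
force: [0.7, -0.4, -2.1]
opening: 0.0146
gripper_force: 60.0
```

```bash
python3 -c "from h import *; tq(3); go([.4979,-.1969,.2728-.167],15.97)"
```

```text
t 40.85 pos [ 0.4979 -0.1958  0.2745] yaw 16.09 F [-0.2  0.9 -2.6] Tz [-0.031  0.058  0.016  0.009] mean 0.013
t 40.85 pos [ 0.4979 -0.1958  0.2745] yaw 16.09 q6 0.819 F [-0.2  0.9 -2.6] Tz [-0.078  0.165  0.009]
shift [-0.0003  0.001   0.0017] turn [ 0.0001 -0.0001  0.0021]
```

Request:
carry_out:
  targets:
    - {"hand": 0, "x": 0, "y": 0, "z": 0.001, "ax": 0, "ay": 0, "az": 0}
    - {"hand": 0, "x": 0, "y": 0, "z": 0.0017, "ax": 0, "ay": 0, "az": 0}
    - {"hand": 0, "x": 0, "y": 0, "z": 0.0017, "ax": 0, "ay": 0, "az": 0}

```text
t: 41.22
tool_pos: [0.4979, -0.1958, 0.2728]
orientation: [3.11, 0.44, 0.0]
force: [1.3, 0.3, -0.2]
opening: 0.0145
gripper_force: 60.0
```

```bash
python3 -c "from h import *; tq(1)"
```

```text
t 41.27 pos [ 0.4979 -0.1958  0.2728] yaw 16.08 F [ 0.2  0.4 -0.9] Tz [0.011 0.019] mean 0.015
```

Request:
carry_out:
  newtons: 10
  targets:
    - {"hand": 25, "x": 0, "y": 0, "z": 0, "ax": 0, "ay": 0, "az": 0}
    - {"hand": 45, "x": 0, "y": 0, "z": 0, "ax": 0, "ay": 0, "az": 0}
    - {"hand": 45, "x": 0, "y": 0, "z": 0, "ax": 0, "ay": 0, "az": 0}
    - {"hand": 45, "x": 0, "y": 0, "z": -0.02, "ax": 0, "ay": 0, "az": 0}
    - {"hand": 45, "x": 0, "y": 0, "z": -0.05, "ax": 0, "ay": 0, "az": 0}
    - {"hand": 45, "x": -0.03, "y": 0, "z": -0.1, "ax": 0, "ay": 0, "az": 0}
    - {"hand": 45, "x": -0.08, "y": 0, "z": -0.13, "ax": 0, "ay": 0, "az": 0}
    - {"hand": 45, "x": -0.11, "y": 0, "z": -0.13, "ax": 0, "ay": 0, "az": 0}

```text
t: 42.28
tool_pos: [0.3913, -0.227, 0.4061]
orientation: [3.106, 0.439, 0.006]
force: [0.1, -0.1, -0.4]
opening: 0.0417
gripper_force: 0.0
```

Request:
carry_out:
  targets:
    - {"hand": 45, "x": 0, "y": 0, "z": 0, "ax": 0, "ay": 0, "az": 0}
    - {"hand": 45, "x": 0, "y": 0, "z": 0, "ax": 0, "ay": 0, "az": 0}

```text
t: 42.52
tool_pos: [0.3924, -0.2262, 0.4025]
orientation: [-3.111, -0.439, -0.001]
force: [0.1, -0.1, -0.5]
opening: 0.0421
gripper_force: 0.0
```

```bash
python3 - <<'E'
from h import *
tq(1); p=camera_params("wrist"); im,d=read_camera("wrist")
H,S,V=cv2.split(cv2.cvtColor(im,cv2.COLOR_BGR2HSV)); m=((H<8)|(H>172))&(S>150)&(V>80)
for u in comps(m,300):
    P=pts(p,u,d); print(len(u),u.mean(0).round(),"top z",np.percentile(P[:,2],95).round(4),rect(plane(p,u,.117)[:,:2]))
E
```

```text
t 42.58 pos [ 0.3926 -0.2261  0.4023] yaw 16.1 F [ 1.5 -0.3  0.6] Tz [0.02  0.026] mean 0.023
1247 [254.  57.] top z 0.1171 (array([ 497.6, -196.9,   69.5,   13.9]), 16.1)
879 [363.  97.] top z 0.0839 (array([ 497.7, -292.5,   46.9,   13.2]), 18.3)
963 [151. 211.] top z 0.1517 (array([ 347.9, -140.8,   73.7,   26.5]), 52.3)
```

```bash
python3 -c "
from plant import robot; print(robot.close_job())"
```

```text
the job is handed in; nothing more can be done
None
```

I've handed the job in at about 43 s: I brought the two loose nuts round to match the other pair, then tightened all four in opposite pairs to about 0.37–0.39 N m measured at the wrist, and the key is standing back in its dock.

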